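# Set the lab tilt table to 20 degrees on its gauge block

### The arm

A 6-joint arm with a two-finger parallel gripper is mounted at the origin on the work surface. World frame = base frame: x ahead of the robot, y to its left, z up, the work surface at z = 0. Lengths are in mm, angles in rad, forces in N, time in s.
With the tool pointing down it reaches from about 275 to 1000 mm from the base axis. Payload 8.4 kg.
Tool frame: the origin (TCP) lies at the very end of the fingers, on their centre line; the grasp point (between the pads) lies 19 mm behind it; x points along the fingers, y is the direction in which the jaws open and shut, and the axes are right-handed (so a half turn about x gives the same grasp; the last joint's range is limited). The gripper opens to 85 mm and grips with 20 to 120 N. Pads are 22 mm wide; open, the fingers measure 114 mm over their backs; the gripper's body (76 mm by 85 mm) begins 54 mm behind the grasp point. The pads swing forward as they close: fully open they stand 13 mm farther back than shut.
Start: joints at [1.338, 0.353, 1.633, -0, 1.155, -0.002], TCP at [142.971, 608.43, 231.281] pointing down, gripper open.
Joint ranges: [-2.63, 2.63], [-0.92, 2.1], [0.06, 2.66], [-1.3, 4.44], [0, 2.69], [-3.02, 3.02]. Speed limits (rad/s): [2.22, 2.22, 2.79, 3.14, 3.14, 3.14].

### API

Orientations are given as [roll, pitch, yaw] about the fixed x, y, z axes, in that order (R = Rz(yaw) Ry(pitch) Rx(roll)).
In Python, from rig import r, grab_frame, camera_params, sign_off gives the robot as it stands.
- The arm moves only by the tool drive_tool, never from a script. Its argument "rows" is one flat list of numbers, 7 for each row, row after row: the shift along the tool's x, y, z in mm, then the turn, a rotation vector about the tool's x, y, z in degrees, then the opening in per cent of the stroke, from 0 (shut) to 100 (fully open). In form: [x, y, z, rx, ry, rz, fingers, x, y, z, rx, ry, rz, fingers, ...]. A call has 1 to 10 rows; each row is the pose to reach, as a shift and turn from the pose measured when the call began, along the tool's axes at that moment; what a row does not reach only later rows make up. A row lasts 1/8 s, in which the tool goes at most 62.5 mm and 10.7 degrees, less where a joint would pass 70% of its speed; a pose out of reach is approached as far as the arm can. A call with a gripper value outside its range is refused whole. The fingers move at their own pace and stop on an object; "newtons" is the grip in N (left out, the last holds). Time passes only in rows, so rows that repeat a pose let the fingers close. It gives the time, the measured TCP pose, the force and the opening at its end, in the units of the state.
- r.sense(): the state, without advancing time (a new reading comes with each control period).
- grab_frame(name): name is "side" or "top"; returns the picture (480x640x3 uint8, red, green, blue); there is no depth.
- camera_params(name): a dict with "vertical_fov" (degrees; the focal length in pixels is half the picture's height over the tangent of half this angle, whatever the lens; pixels are square), "cx", "cy" (the principal point, pixels), "pose" (4x4, takes a point from camera to world coordinates). Camera axes: x right, y down, z forward; pixel columns grow to the right and rows downward; lengths in mm; the calibration is good to about 2 mm. A picture is of the moment at which its call begins. camera_params takes no time and is no camera call.
- sign_off(): hands the job in, once; it reports no verdict.
The state is a dict: "clock": time; "qpos": joint angles; "qvel": joint speeds; "joint_efforts": joint torques, N m; "eef_pos": TCP position; "tcp_rot": TCP orientation; "contact_force": force on the tool from outside, world axes, zero at the start; "wrist_torque": the same for the moment, N m; "opening": opening from 0.0 (shut) to 1.0 (fully open).
Only numpy, scipy, OpenCV 4.12 (cv2) and the standard library are available. Lean on these libraries where they do the work, as an engineer would, in place of code of your own. Each camera call takes 0.05 s, during which the arm holds its last target.

### The job

Set the tilt table to 20 degrees: tip its plate up out of the way, past 75 degrees or so where it stays up by itself, stand the middle-height one of the three gauge blocks upright in the pocket of the frame, about centred and pushed fully back against the stop, then tip the plate down until its roller rests on the block. Then push in the sprung stud beside the table and turn it clockwise until its latch bar lies across in front of the block, and let it spring back locked. Leave everything else where it is.

Things in the scene. Friction and masses are not known exactly. Their poses are not given: they have to be found in the camera images.
- stand: Fixed steel frame of the tilt table, 172 mm long (x), 150 mm wide (y), grey stud housing on its -y (far) side. Origin on the counter, mid-width; x points from the open front (the robot's right, near the blocks) to the hinge (the robot's left): its yaw is about 90 degrees, z up. Side rails at y = +-61 to +-75 mm, x = -56 to 116 mm, 20 mm high; bearings at x = 100 mm, 58 mm high. It has no floor: the block stands on the counter.
- stop (a point): Top front edge, mid-width, of the stop: a dark cross bar between the rails, from stand x = +1 to +13 mm, 20 mm high. The block goes in front of it (stand -x side). Once the plate is up, nothing bars this place from the front or above.
- pocket (a point): Where the underside centre of the gauge block belongs: on the counter, 16 mm in front of the stop, mid-width (stand x = -15 mm, y = 0). Axes as the stand's. The block is home when its 50 mm wide face touches the stop; up to 12 mm off-centre sideways is fine.
- plate (a joint): Angle of the plate above level, rad: 0 level (start), 0.349 = 20 degrees, 1.5 upper end. Aluminium plate 162 x 110 x 8 mm, 0.5 to 0.7 kg, hinged along stand y at its far end; the free end tips up and over to the left. The hinge is damped (0.5 N m s/rad) and stiff (0.26 N m): above 1.25 rad the plate stays where left, below 0.7 rad it sinks slowly by itself. Lifting at the bar takes 5 N, more if quick.
- plate_hinge (a point): Hinge axis of the plate at mid-width: stand x = 100 mm, height 45 mm; the point's axes turn with the plate. The plate's mid-plane passes through the axis; the plate reaches from 12 mm behind the axis to 150 mm in front of it.
- roller (a point): Middle of the steel roller under the plate, 16 mm diameter, 90 mm long, its axis 120 mm from the hinge and 10 mm below the plate's mid-plane. It is what rests on the block: on the 48 / 68.5 / 88 mm high block the plate stands at 10 / 20 / 30 degrees.
- plate_bar (a point): Middle of the lift bar at the plate's free end: bare steel bar, 10 mm diameter, 100 mm long along stand y, 190 mm from the hinge axis in the plate's mid-plane, on two 8 mm wide arms 42 mm either side of its middle; 35 mm clear gap between bar and plate edge. With the plate level it is 45 mm high with free space under it. It can be lifted from below or pinched from above.
- stud (a joint): How far the sprung stud is pressed down, m: 0 free, 0.009 fully in. Spring 3 N at the start, 8.4 N fully in. It can only be turned when pressed at least 0.006 (press fully in). Released in the turned position it springs up to about 0.0025 and is locked.
- stud_turn (a joint): Turn of the stud, rad, clockwise seen from above: 0 to about 0.1 at the start (latch open, pointing to the front, stand -x), 1.5 at its end (latch across, pointing to stand +y in front of the block). It catches when let up at more than 1.25; turn it to the end.
- stud_head (a point): Centre of the stud's head, a black upright wing grip 40 mm long, 12 mm thick, 36 mm high (74 to 110 mm above the counter when not pressed). The wing and this point's x axis lie along the latch bar and turn with it. The stud's upright axis is at stand x = -38 mm, y = -120 mm; the housing under it is 44 mm square, 40 mm high.
- latch_tip (a point): Tip of the latch bar: a steel bar 8 x 8 mm in section, 105 mm long from the stud's axis, its middle 54 mm above the counter when not pressed. Turned across, it passes 3 mm in front of a block that is home.
- block_low: Gauge block, plain aluminium, 32 (x) x 50 (y) x 48 (high) mm, upright on the counter, about 0.2 kg; origin at the centre of its underside. Too low: leave it.
- block_mid: Gauge block, plain aluminium, 32 (x) x 50 (y) x 68.5 (high) mm, upright on the counter, about 0.3 kg; origin at the centre of its underside, z up. The one for 20 degrees; either of its 50 mm wide faces may go to the stop.
- block_tall: Gauge block, plain aluminium, 32 (x) x 50 (y) x 88 (high) mm, upright on the counter, about 0.4 kg; origin at the centre of its underside. Too tall: leave it.
- jar: Amber jar, 52 mm diameter, 65 mm high, near the blocks; leave it. Origin under its centre.
- weight: Steel cylinder, 44 mm diameter, 50 mm high, behind the blocks; leave it. Origin under its centre.
- beaker: Glass beaker, 72 mm diameter, 90 mm high, left of the table; leave it. Origin under its centre.
- spray: White bottle, 64 mm diameter, 170 mm high, back left; leave it. Origin under its centre.
- brush: White brush, 170 mm long, lying at the left; leave it.
- dish: Low steel dish, 170 x 110 x 22 mm, at the right; leave it. Origin under its centre.
Mind the look-alikes: they are no part of the job. What is shaped like the block_mid but blue or orange is not meant.

How it is judged (in metres and radians):
On the way, in this order (a step that is already met when the one before it is completed fails the run):
1. the plate is tipped up, past 1.25 rad (value of joint plate above 1.25 rad), for 0.2 s.
2. the middle block stands in the pocket against the stop, the plate still up (x of block_mid in the frame of pocket between -0.006 and 0.006 m and y of block_mid in the frame of pocket between -0.014 and 0.014 m and height (world z) of block_mid below 0.004 m and angle between block_mid's own z axis and vertical below 0.06 rad and angle between the x axis of block_mid and the x axis of pocket, either way round below 0.12 rad and linear speed of block_mid below 0.03 m/s and value of joint plate above 1 rad), for 0.2 s.
3. the plate rests with its roller on the block, at 20 degrees (x of block_mid in the frame of pocket between -0.006 and 0.006 m and y of block_mid in the frame of pocket between -0.014 and 0.014 m and height (world z) of block_mid below 0.004 m and angle between block_mid's own z axis and vertical below 0.06 rad and angle between the x axis of block_mid and the x axis of pocket, either way round below 0.12 rad and linear speed of block_mid below 0.03 m/s and value of joint plate between 0.319 and 0.379 rad and contact force between block_mid and plate above 0.3 N), for 0.2 s.
4. the stud is pushed in (value of joint stud above 0.0055 m), for 0.05 s.
5. the stud is turned across and has sprung back locked (all of step 3 and value of joint stud_turn above 1.2 rad and value of joint stud between 0.0012 and 0.0045 m), for 0.2 s.
At the end, for the whole second after the job is handed in: The middle block stands upright in the pocket (within 6 mm of home along x, 14 mm sideways, 0.12 rad of yaw), the plate rests on it at 0.349 +- 0.03 rad with at least 0.3 N, still, and the stud is turned past 1.2 rad and locked (sprung back to between 1.2 and 4.5 mm pressed) (all of step 5 and velocity of joint plate between -0.02 and 0.02 rad/s); the robot touches nothing.
It fails at once if another thing on the counter is moved more than 40 mm (distance of any of block_low, block_tall, jar, beaker, spray, brush, dish, weight from where it was at the start of the episode above 0.04 m).
It fails at once if a standing bystander is tipped over (angle between any of block_low, block_tall, jar, beaker, spray, weight's own z axis and vertical above 0.6 rad).
It also fails if it takes over 72 s, if anything falls off the work surface, if the arm or the gripper's body presses on something with over 40 N, if the wrist force passes 120 N, or if a joint passes its speed limit or range.

## Working session

There is one attempt and no reset: what is moved stays moved. The work goes in short steps, Python scripts to look and compute and a tool call to move; the robot and the scene stay as the last step left them, time stands still between calls to the robot, and variables do not carry over. Pictures are saved under pics/ and viewed, and the job is handed in when it is done.

Besides the shell and the picture viewer there is one more tool, called after "Call:" as a command line: name --argument value ..., lists and objects as JSON in quotes. drive_tool: Moves the arm, as the interface text tells. Its arguments: {"type":"object","properties":{"rows":{"type":"array","items":{"type":"number"}},"newtons":{"type":"number"}},"required":["rows"]}

```bash
mkdir -p pics
python3 - <<'E'
from rig import r, grab_frame, camera_params
import cv2
print(r.sense())
for n in("side","top"):
    cv2.imwrite(f"pics/{n}0.png",grab_frame(n)[:,:,::-1]); print(n,camera_params(n))
E
```

```text
{'clock': 0.0, 'qpos': array([ 1.33762203e+00,  3.53679742e-01,  1.63413180e+00, -8.27506183e-06,
        1.15517705e+00, -2.36297013e-03]), 'qvel': array([ 1.80163016e-03,  3.69533005e-05,  2.18861622e-04, -1.46705774e-04,
        1.69292244e-03,  8.59845053e-04]), 'joint_efforts': array([-1.95203676e-03, -6.05255556e+01, -3.42059934e+01, -9.69814505e-05,
        9.61237791e-03, -1.24045457e-06]), 'eef_pos': array([142.85126563, 607.97414088, 230.5429371 ]), 'tcp_rot': array([-1.56773942,  1.56940036, -1.7985474 ]), 'contact_force': array([ 0.19501106, -0.47155275, -0.11508161]), 'wrist_torque': array([-0.0006036 ,  0.00820277, -0.03132419]), 'opening': 1.000873804645101}
side {'vertical_fov': 45.5388562753059, 'cx': 317.5968961350258, 'cy': 235.15542446752966, 'pose': array([[ 8.99309891e-01, -3.17327992e-01,  3.00906408e-01,
         1.52027895e+02],
       [-4.37094333e-01, -6.30540868e-01,  6.41378794e-01,
        -9.09614428e+02],
       [-1.37936570e-02, -7.08322779e-01, -7.05753906e-01,
         1.02367273e+03],
       [ 0.00000000e+00,  0.00000000e+00,  0.00000000e+00,
         1.00000000e+00]])}
top {'vertical_fov': 54.578198841554695, 'cx': 322.51264131984544, 'cy': 239.28528807861244, 'pose': array([[ 2.16362345e-02, -9.89803595e-01,  1.40786069e-01,
         3.57347057e+02],
       [-9.99545473e-01, -2.43728722e-02, -1.77429223e-02,
        -4.77558977e+01],
       [ 2.09933692e-02, -1.40338188e-01, -9.89881039e-01,
         1.45352609e+03],
       [ 0.00000000e+00,  0.00000000e+00,  0.00000000e+00,
         1.00000000e+00]])}
```

View pics/side0.png

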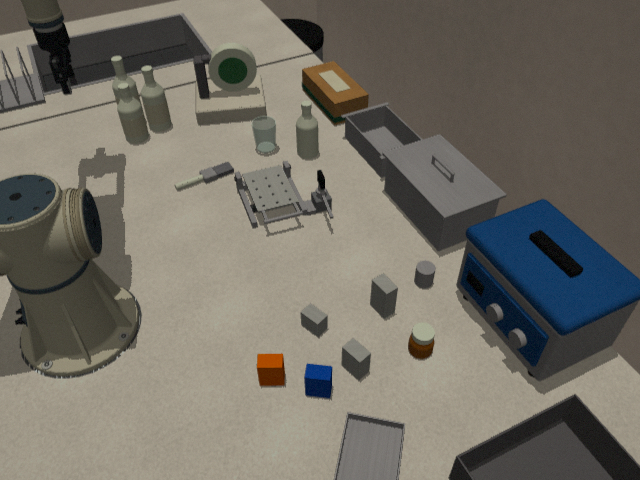

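View pics/top0.png

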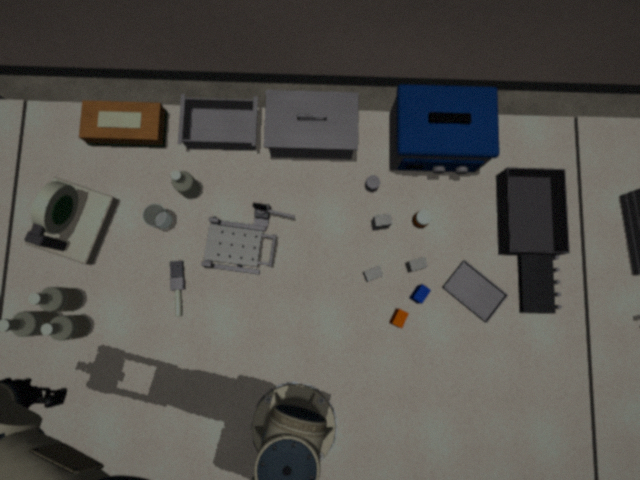

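```bash
cat > h.py <<'E'
import numpy as np, cv2
from rig import r, grab_frame, camera_params
P={n:camera_params(n) for n in("side","top")}
def K(n):
    f=240/np.tan(np.radians(P[n]["vertical_fov"])/2); return f,P[n]["cx"],P[n]["cy"]
def ray(n,uv):
    f,cx,cy=K(n); T=P[n]["pose"]; d=T[:3,:3]@np.array([(uv[0]-cx)/f,(uv[1]-cy)/f,1.]); return T[:3,3],d
def onz(n,uv,z):
    o,d=ray(n,uv); return o+d*(z-o[2])/d[2]
def tri(us,ut):
    (a,d),(b,e)=ray("side",us),ray("top",ut); s=np.linalg.lstsq(np.c_[d,-e],b-a,rcond=None)[0]
    p,q=a+s[0]*d,b+s[1]*e; return (p+q)/2,np.linalg.norm(p-q)
def proj(n,p):
    f,cx,cy=K(n); T=P[n]["pose"]; c=T[:3,:3].T@(np.asarray(p,float)-T[:3,3]); return np.array([cx+f*c[0]/c[2],cy+f*c[1]/c[2]])
def crop(n,x0,y0,w,h,k,out,img=None):
    if img is None: img=grab_frame(n)[:,:,::-1]
    cv2.imwrite(out,cv2.resize(img[y0:y0+h,x0:x0+w],None,fx=k,fy=k,interpolation=cv2.INTER_CUBIC))
E
python3 - <<'E'
from h import *
S=cv2.imread("pics/side0.png");T=cv2.imread("pics/top0.png")
crop("side",220,140,130,100,6,"pics/s1.png",S)
crop("side",240,250,210,160,3.8,"pics/s2.png",S)
crop("top",190,190,120,90,6,"pics/t1.png",T)
crop("top",340,160,130,100,6,"pics/t2.png",T)
E
```

```text
(no output)
```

View pics/s1.png

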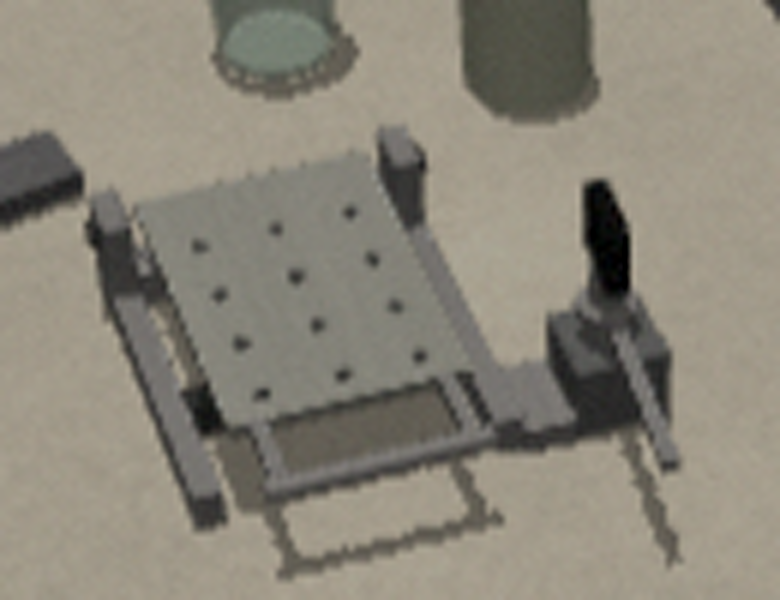

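View pics/s2.png

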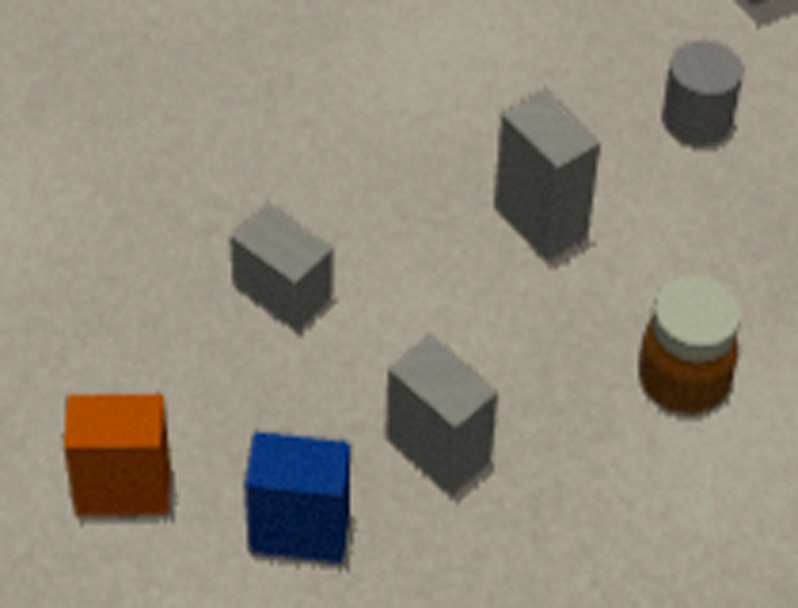

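View pics/t1.png

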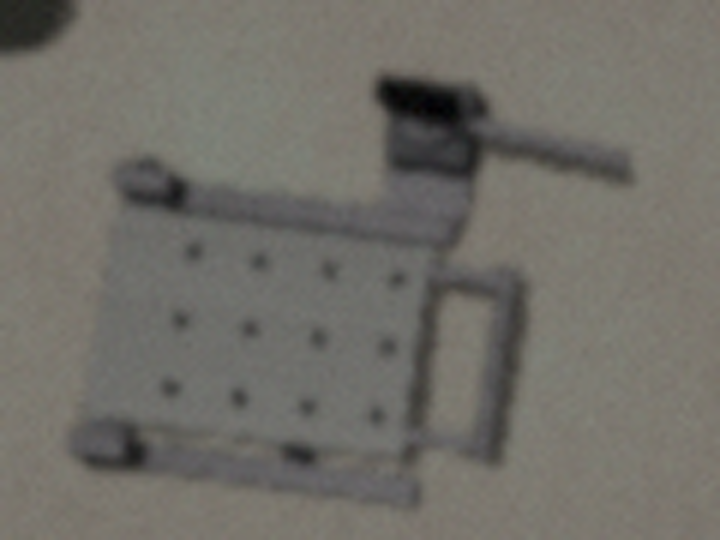

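View pics/t2.png

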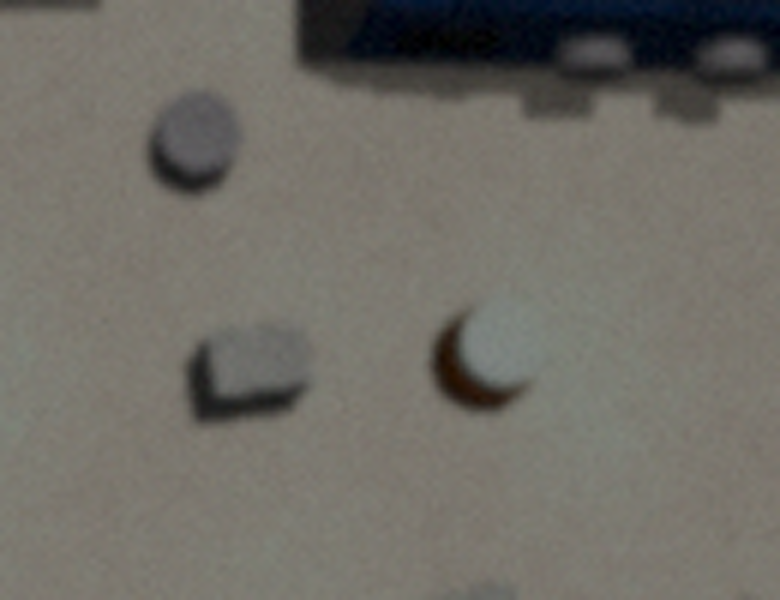

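Run:
```python
from h import *
np.set_printoptions(precision=1,suppress=True)
s1=lambda x,y:(220+x/6-.42,140+y/6-.42)
t1=lambda x,y:(190+x/6-.42,190+y/6-.42)
s2=lambda x,y:(240+x/3.8-.37,250+y/3.8-.37)
c=np.array([onz("side",s2(*p),68.5)[:2] for p in[(430,337),(497,392),(452,425),(388,374)]])
print("mid",c,np.linalg.norm(np.roll(c,-1,0)-c,axis=1),c.mean(0))
for nm,z,q in(("low",48,[(268,204),(333,250),(297,279),(231,238)]),("tall",88,[(546,90),(600,146),(556,165),(501,115)])):
    c=np.array([onz("side",s2(*p),z)[:2] for p in q]);print(nm,c.mean(0),np.linalg.norm(np.roll(c,-1,0)-c,axis=1))
print("bar side",onz("side",s1(275,482),47),onz("side",s1(488,430),47))
print("bar top",onz("top",t1(510,270),47),onz("top",t1(490,460),47))
print("rail+y front top",onz("side",s1(208,495),20),onz("top",t1(418,488),20))
print("rail-y front top",onz("top",t1(450,230),20))
print("bearing+y",onz("side",s1(105,198),58),onz("top",t1(105,440),58))
print("bearing-y",onz("side",s1(400,135),58),onz("top",t1(150,180),58))
print("wing top",onz("side",s1(598,185),110), "latch tip",onz("side",s1(672,460),56),onz("top",t1(630,165),56))
print("stud tri",tri(s1(605,245),t1(430,100)))
```

```text
mid [[ 494.3 -336.4]
 [ 509.  -381.7]
 [ 478.7 -388.7]
 [ 463.8 -347. ]] [47.6 31.1 44.3 32.3] [ 486.5 -363.5]
low [ 457.9 -231.4] [49.1 28.1 46.8 31.5]
tall [ 614.6 -254.8] [49.5 28.9 46.1 32.6]
bar side [475.8  84.8  47. ] [568.2  73.9  47. ]
bar top [568.3  73.6  47. ] [471.3  80.2  47. ]
rail+y front top [456.2 117.7  20. ] [458.3 118.9  20. ]
rail-y front top [592.6 107.8  20. ]
bearing+y [474.3 280.6  58. ] [475.9 271.2  58. ]
bearing-y [611.2 262.6  58. ] [608.1 256.   58. ]
wing top [647.8 129.5 110. ] latch tip [624.6  13.9  56. ] [622.4  13.9  56. ]
stud tri (array([644.5, 113. ,  90.9]), np.float64(3.2330156853542946))
```

Run:
```python
from h import *
T=cv2.imread("pics/top0.png")
crop("top",380,240,60,50,12,"pics/t3.png",T)
```

```text
(no output)
```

View pics/t3.png

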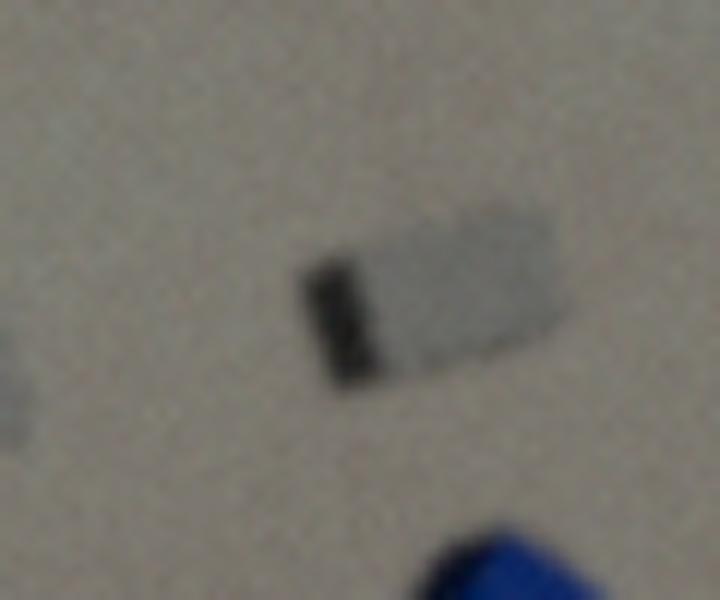

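```bash
cat >> h.py <<'E'
from scipy.spatial.transform import Rotation as Ro
np.set_printoptions(precision=2,suppress=True)
YAW=np.radians(83.5); O=np.array([531.3,168.])
def st(x,y,z):
    c,s=np.cos(YAW),np.sin(YAW); return np.array([O[0]+c*x-s*y,O[1]+s*x+c*y,z])
def down(jaw):  # tool x down, jaw axis heading (rad)
    x=np.array([0,0,-1.]);y=np.array([np.cos(jaw),np.sin(jaw),0]);return np.c_[x,y,np.cross(x,y)]
def cur():
    s=r.sense(); return s,s["eef_pos"],Ro.from_euler("xyz",s["tcp_rot"]).as_matrix()
def rel(p,R=None):
    s,p0,R0=cur(); d=R0.T@(np.asarray(p)-p0); w=np.zeros(3) if R is None else np.degrees(Ro.from_matrix(R0.T@R).as_rotvec())
    return np.r_[d,w]
def show():
    s,p,R=cur(); print("t",s["clock"],"p",p,"tool x",R[:,0],"jaw deg",np.degrees(np.arctan2(R[1,1],R[0,1])),"F",s["contact_force"],"op",s["opening"],"q",s["qpos"])
E
python3 - <<'E'
from h import *
show()
t3=lambda x,y:(380+x/12-.46,240+y/12-.46)
c=np.array([onz("top",t3(*p),68.5)[:2] for p in[(355,252),(545,205),(572,312),(380,378)]]);print(c,c.mean(0),np.linalg.norm(np.roll(c,-1,0)-c,axis=1))
s2=lambda x,y:(240+x/3.8-.37,250+y/3.8-.37)
print("mid base",[onz("side",s2(*p),0)[:2] for p in[(388,440),(458,500),(493,465)]])
print("blue",[onz("side",s2(*p),68.5)[:2] for p in[(258,433),(350,441),(347,495),(249,485)]])
for j in(83.5,-96.5):print(j,rel(st(-90,0,110),down(np.radians(j))))
E
```

```text
t 0.1 p [142.88 608.01 230.64] tool x [-0. -0. -1.] jaw deg 76.77584484277098 F [-0.73  0.44 -0.59] op 1.00011446971014 q [ 1.34  0.35  1.63  0.    1.16 -0.  ]
[[ 496.34 -333.79]
 [ 509.29 -381.62]
 [ 482.58 -388.15]
 [ 464.96 -339.9 ]] [ 488.29 -360.87] [49.55 27.49 51.36 31.97]
mid base [array([ 466.52, -344.19]), array([ 482.74, -393.25]), array([ 509.85, -383.02])]
blue [array([ 388.22, -348.99]), array([ 427.98, -373.98]), array([ 412.65, -400.87]), array([ 371.43, -374.13])]
83.5 [ 121.17 -428.72  489.32   -6.72   -0.      0.07]
-96.5 [ 121.17 -428.72  489.32  173.28    0.11    0.01]
```

Call:
drive_tool --rows '[0,-40,45,-1,0,0,100,0,-90,103,-2,0,0,100,0,-140,160,-3,0,0,100,0,-190,217,-4,0,0,100,0,-240,274,-5,0,0,100,0,-290,331,-6,0,0,100,0,-340,388,-6.7,0,0,100,0,-385,440,-6.7,0,0,100,0,-415,474,-6.7,0,0,100,0,-429,489,-6.7,0,0,100]'

```text
clock: 1.35
eef_pos: [505.6, 99.3, 231.1]
tcp_rot: [-1.688, 1.57, -1.802]
contact_force: [1.0, 0.3, 0.6]
opening: 1.001
```

Run:
```python
from h import *
show()
print(rel(st(-90,0,110),down(YAW)), rel(st(-90,0,26),down(YAW)))
for n,a in(("side",(210,120,150,112)),("top",(190,180,130,98))): crop(n,*a,5.3,f"pics/{n}2.png")
```

```text
t 1.35 p [505.58  99.33 231.1 ] tool x [-0. -0. -1.] jaw deg 83.46610778710676 F [1.01 0.33 0.61] op 1.0009704544794036 q [ 0.19  0.18  1.87 -0.    1.09 -1.26]
[121.12 -18.72  17.81  -0.03  -0.01   0.06] [205.12 -18.63  17.82  -0.03  -0.01   0.06]
```

View pics/side2.png

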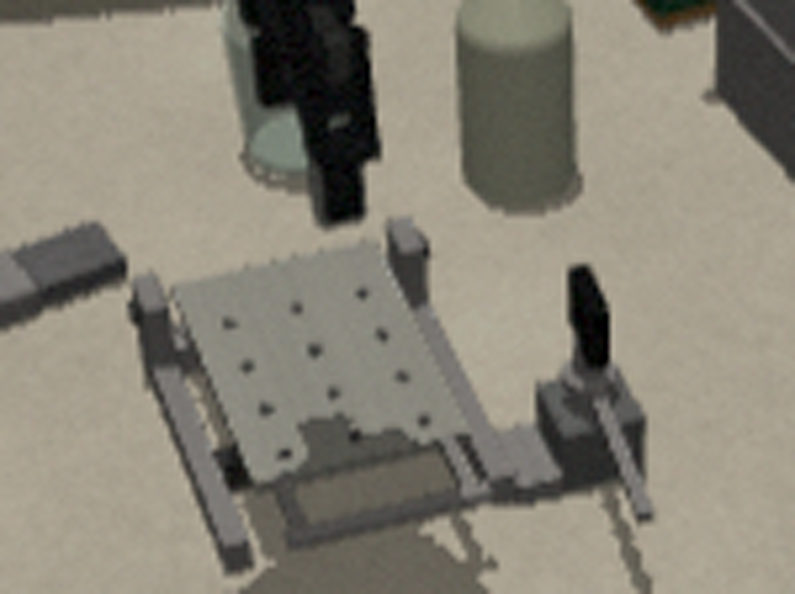

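Call:
drive_tool --rows '[30,-12,12,0,0,0,35,80,-18.7,17.8,0,0,0,35,120,-18.7,17.8,0,0,0,35,120,-18.7,17.8,0,0,0,35]'

```text
clock: 1.95
eef_pos: [520.5, 75.6, 108.5]
tcp_rot: [-2.464, 1.564, -2.582]
contact_force: [-0.3, -0.3, 0.0]
opening: 0.348
```

Run:
```python
from h import *
show()
print(rel(st(-90,0,26),down(YAW)))
for n,a in(("side",(220,110,130,98)),("top",(200,190,110,83))): crop(n,*a,6,f"pics/{n}3.png")
```

```text
t 1.95 p [520.46  75.63 108.52] tool x [-0.01 -0.   -1.  ] jaw deg 83.20518770128423 F [-0.29 -0.28  0.04] op 0.34835181235186446 q [ 0.14  0.36  1.94 -0.    0.84 -1.31]
[82.5   3.34  0.71 -0.3  -0.28  0.23]
```

View pics/side3.png

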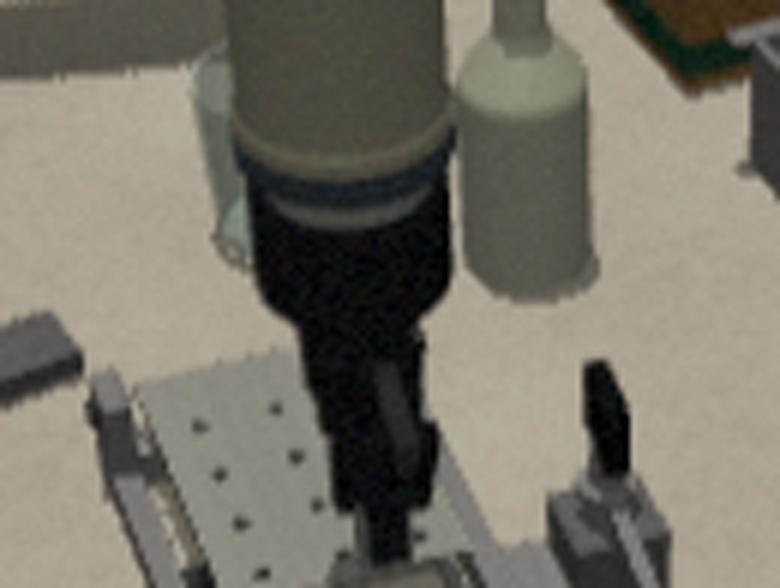

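View pics/top3.png

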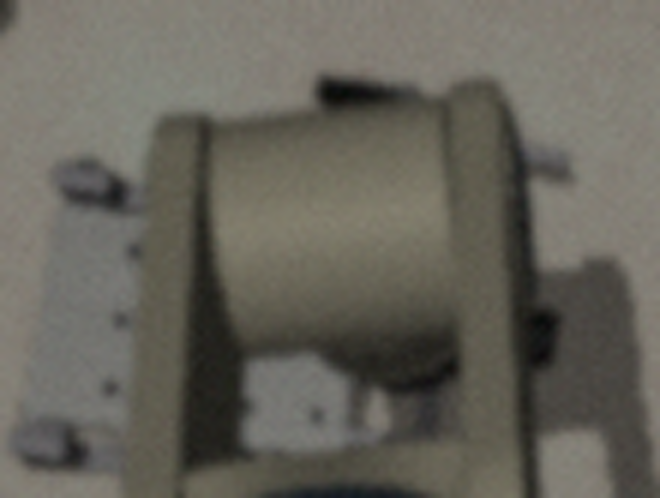

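Call:
drive_tool --rows '[30,3,0.7,-0.3,-0.3,0.2,35,60,3,0.7,-0.3,-0.3,0.2,35,82,3,0.7,-0.3,-0.3,0.2,35,82,3,0.7,-0.3,-0.3,0.2,35,82,3,0.7,-0.3,-0.3,0.2,35]'

```text
clock: 2.68
eef_pos: [525.8, 79.2, 31.7]
tcp_rot: [0.193, 1.562, 0.081]
contact_force: [0.4, 0.4, 0.6]
opening: 0.347
```

Call:
drive_tool --rows '[0,0,0,0,0,0,0,0,0,0,0,0,0,0,0,0,0,0,0,0,0,0,0,0,0,0,0,0,0,0,0,0,0,0,0]' --newtons 50

```text
clock: 3.3
eef_pos: [526.9, 79.0, 33.4]
tcp_rot: [0.17, 1.559, 0.057]
contact_force: [-0.6, -2.8, 9.3]
opening: 0.09
```

Run:
```python
from h import *
show()
s,p,R=cur()
# arc, tool frame deltas
for th in np.arange(0.1,1.46,0.075):
    b=np.array([100-190*np.cos(th)+90,0,190*np.sin(th)])
    d=R.T@(st(b[0],0,b[2])-st(0,0,0)); print(round(th,3),d.round(1))
```

```text
t 3.3 p [526.94  79.04  33.37] tool x [ 0.01  0.   -1.  ] jaw deg 83.55857756727696 F [-0.58 -2.84  9.27] op 0.09009206921216628 q [ 0.15  0.48  1.98 -0.    0.67 -1.31]
0.1 [-19.    1.    0.2]
0.175 [-33.1   3.    0.4]
0.25 [-47.    6.    0.5]
0.325 [-60.6  10.1   0.7]
0.4 [-74.   15.1   0.9]
0.475 [-86.8  21.2   1. ]
0.55 [-99.2  28.2   1.2]
0.625 [-111.1   36.1    1.3]
0.7 [-122.3   44.9    1.5]
0.775 [-132.8   54.5    1.6]
0.85 [-142.6   64.9    1.7]
0.925 [-151.6   76.     1.8]
1.0 [-159.7   87.7    1.9]
1.075 [-166.9   99.9    2. ]
1.15 [-173.2  112.7    2.1]
1.225 [-178.5  126.     2.2]
1.3 [-182.8  139.5    2.2]
1.375 [-186.1  153.4    2.3]
1.45 [-188.3  167.5    2.3]
```

Run:
```python
from h import *
for n,a in(("side",(220,110,130,98)),): crop(n,*a,6,f"pics/{n}4.png")
show()
```

```text
t 3.35 p [526.89  79.05  33.33] tool x [ 0.01  0.   -1.  ] jaw deg 83.55745239501164 F [-1.3  -2.28  8.88] op 0.09444550723298757 q [ 0.15  0.48  1.98 -0.    0.67 -1.31]
```

View pics/side4.png

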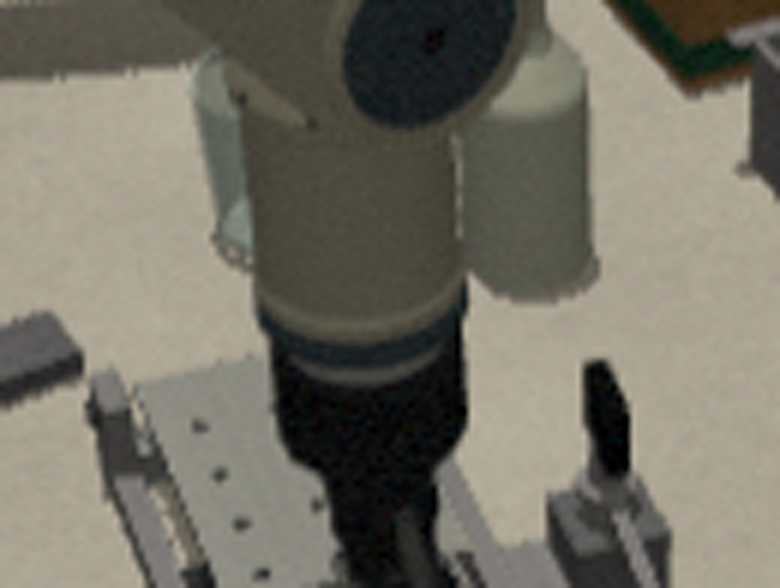

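Call:
drive_tool --rows '[-8,0,0,0,0,0,0,-19,1,0.2,0,0,0,0,-33,3,0.4,0,0,0,0,-33,3,0.4,0,0,0,0]'

```text
clock: 3.85
eef_pos: [527.2, 82.0, 67.6]
tcp_rot: [0.158, 1.559, 0.045]
contact_force: [-1.7, -3.3, -0.1]
opening: 0.089
```

Run:
```python
from h import *
crop("side",220,110,130,98,6,"pics/side5.png")
show()
```

```text
t 3.9 p [527.24  81.91  67.15] tool x [ 0.01  0.   -1.  ] jaw deg 83.57309007089822 F [-1.82 -3.14 -0.69] op 0.0939116179009019 q [ 0.15  0.43  1.96 -0.    0.74 -1.31]
```

View pics/side5.png

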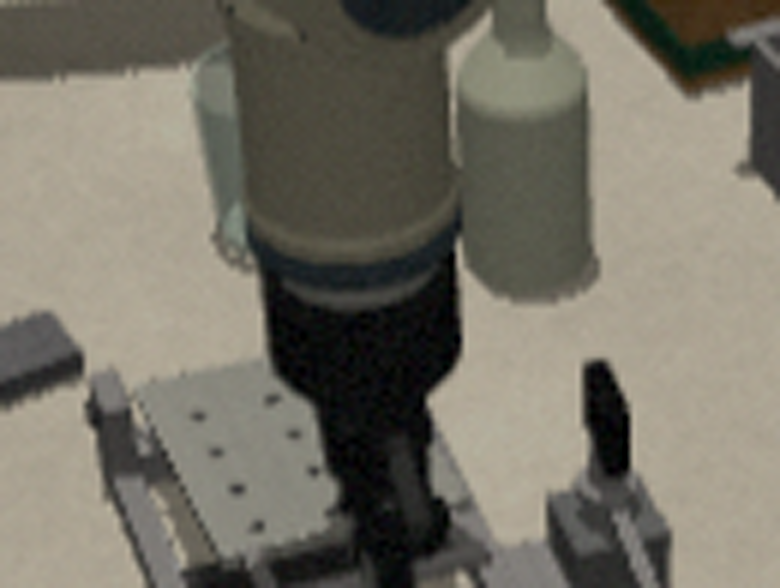

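Call:
drive_tool --rows '[-14,3,0.1,0,0,0,0,-27.5,7,0.3,0,0,0,0,-41,12,0.5,0,0,0,0,-54,18,0.6,0,0,0,0,-66,25,0.8,0,0,0,0,-78,33,0.9,0,0,0,0,-89,42,1,0,0,0,0,-100,51.5,1.2,0,0,0,0,-109.5,62,1.3,0,0,0,0,-118.5,73,1.4,0,0,0,0]'

```text
clock: 5.15
eef_pos: [535.0, 152.5, 187.7]
tcp_rot: [-0.183, 1.559, -0.294]
contact_force: [-3.4, -14.4, 9.2]
opening: 0.086
```

Run:
```python
from h import *
crop("side",220,110,130,98,6,"pics/side6.png")
show()
s,p,R=cur()
t0=np.arcsin((p[2]-33.4)/190);print(t0)
for th in (1,1.075,1.15,1.225,1.3,1.375,1.45):
    print(th,R.T@(st(100-190*np.cos(th),0,190*np.sin(th))-st(100-190*np.cos(t0),0,p[2]-33.4)))
    print(R.T@(np.array([526.9,79,33.4])+st(100-190*np.cos(th)+90,0,190*np.sin(th))-st(0,0,0)-p))
```

```text
t 5.2 p [535.22 153.92 188.82] tool x [ 0.01 -0.   -1.  ] jaw deg 83.61150332640473 F [ -5.74 -12.71  16.49] op 0.08933559990257126 q [ 0.28  0.29  1.83 -0.01  1.01 -1.18]
0.9579065670111181
1 [-4.47  6.63  0.07]
[-4.47 11.96  0.29]
1.075 [-11.72  18.9    0.18]
[-11.72  24.22   0.41]
1.15 [-18.03  31.67   0.28]
[-18.03  37.     0.51]
1.225 [-23.36  44.88   0.37]
[-23.36  50.2    0.6 ]
1.3 [-27.7   58.45   0.45]
[-27.7   63.78   0.68]
1.375 [-31.    72.31   0.52]
[-31.    77.63   0.75]
1.45 [-33.25  86.38   0.58]
[-33.25  91.7    0.8 ]
```

View pics/side6.png

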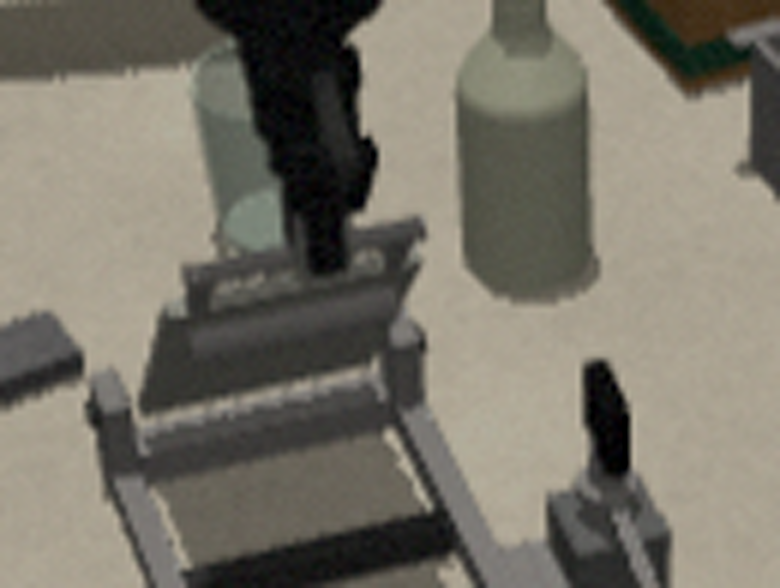

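Call:
drive_tool --rows '[-8,7,0,0,0,0,0,-15,19,0.2,0,0,0,0,-21.5,32,0.3,0,0,0,0,-27,45,0.4,0,0,0,0,-31,58,0.5,0,0,0,0,-34,72,0.5,0,0,0,0,-36,84,0.6,0,0,0,0,-36,84,0.6,0,0,0,0]'

```text
clock: 6.2
eef_pos: [544.8, 239.2, 226.7]
tcp_rot: [0.084, 1.558, -0.027]
contact_force: [-2.9, -1.2, 7.1]
opening: 0.086
```

Run:
```python
from h import *
crop("side",220,110,130,98,6,"pics/side7.png")
show()
```

```text
t 6.25 p [544.74 239.04 226.65] tool x [ 0.01 -0.   -1.  ] jaw deg 83.63792622948829 F [-2.77 -0.91  6.18] op 0.0850873564179261 q [ 0.41  0.3   1.71 -0.01  1.11 -1.04]
```

View pics/side7.png

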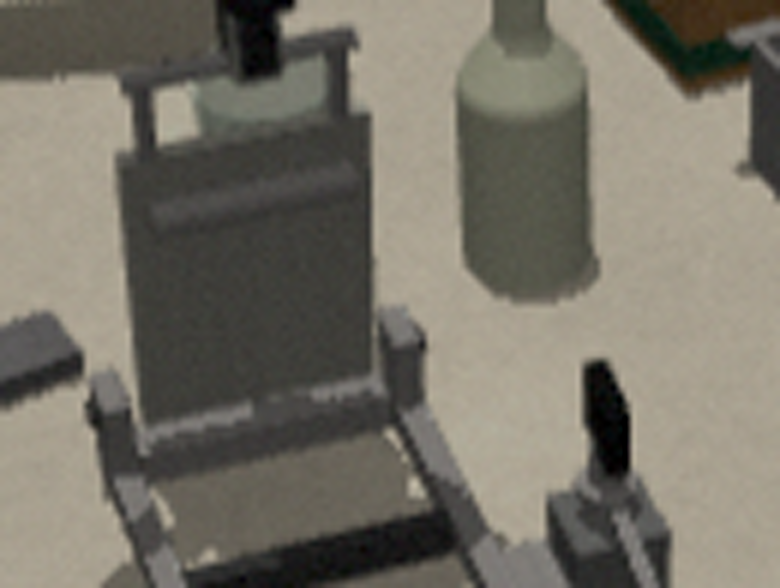

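Call:
drive_tool --rows '[0,0,0,0,0,0,40,0,0,0,0,0,0,40,0,0,0,0,0,0,40,-30,0,0,0,0,0,40,-60,0,0,0,0,0,60,-60,0,0,0,0,0,100]'

```text
clock: 7.0
eef_pos: [545.2, 239.6, 289.0]
tcp_rot: [0.205, 1.554, 0.094]
contact_force: [-0.3, 0.4, 0.4]
opening: 0.792
```

Run:
```python
from h import *
crop("side",200,100,150,112,5,"pics/side8.png")
crop("top",190,180,130,98,5,"pics/top8.png")
show()
c,s=np.cos,np.sin
print(rel([487.5,-362.5,280],down(np.radians(-72))))
```

```text
t 7.1 p [543.83 238.96 286.33] tool x [ 0.01 -0.   -1.  ] jaw deg 83.62767898918091 F [-0.98  0.15 -0.75] op 0.9504857793883743 q [ 0.41  0.25  1.65 -0.01  1.23 -1.04]
[   5.71 -604.01   10.7   155.62    0.12   -1.02]
```

View pics/side8.png

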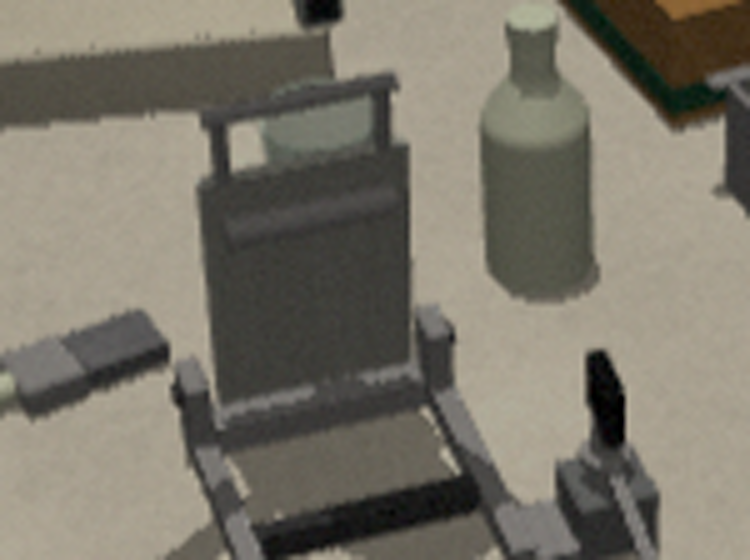

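Call:
drive_tool --rows '[0,-30,0,10,0,0,100,0,-68,1,20,0,0,100,0,-106,2,30,0,0,100,0,-144,3,40,0,0,100,0,-182,3,50,0,0,100,0,-220,4,60,0,0,100,0,-258,5,70,0,0,100,0,-296,5,80,0,0,100,0,-340,6,90,0,0,100,0,-380,7,100,0,0,100]'

```text
clock: 8.35
eef_pos: [507.6, -140.7, 284.6]
tcp_rot: [1.903, 1.56, 0.04]
contact_force: [0.2, -0.7, 0.5]
opening: 0.998
```

Run:
```python
from h import *
show()
print(rel([487.5,-362.5,200],down(np.radians(-72))))
```

```text
t 8.35 p [ 507.61 -140.69  284.6 ] tool x [ 0.01  0.   -1.  ] jaw deg -16.71683185831113 F [ 0.2  -0.69  0.51] op 0.9977101661862385 q [-0.28  0.14  1.79  0.    1.2   0.02]
[ 84.27  43.66 218.52  55.28  -0.47  -0.45]
```

Call:
drive_tool --rows '[10,7,35,9,0,0,100,20,15,75,18,0,0,100,32,23,115,27,-0.2,-0.2,100,44,31,155,36,-0.3,-0.3,100,56,38,190,45,-0.4,-0.4,100,70,43,215,53,-0.5,-0.5,100,84,43.7,218.5,55.3,-0.5,-0.5,100,84,43.7,218.5,55.3,-0.5,-0.5,100]'

```text
clock: 9.35
eef_pos: [486.4, -361.4, 198.2]
tcp_rot: [-0.949, 1.566, 2.507]
contact_force: [-0.1, 0.7, -0.4]
opening: 0.997
```

Run:
```python
from h import *
show()
print(rel([487.5,-362.5,110],down(np.radians(-72))))
S=grab_frame("side")[:,:,::-1]
crop("side",290,210,130,180,4,"pics/side9.png",S[:,:])
crop("side",220,100,130,130,5,"pics/side9b.png",S)
crop("top",190,180,130,98,6,"pics/top9b.png")
```

```text
t 9.35 p [ 486.43 -361.36  198.16] tool x [-0.  0. -1.] jaw deg -71.95281736533448 F [-0.06  0.73 -0.38] op 0.9967904559830484 q [-0.64  0.36  1.7  -0.    1.08  0.61]
[88.15  1.77 -0.92  0.05  0.16  0.23]
```

View pics/side9.png

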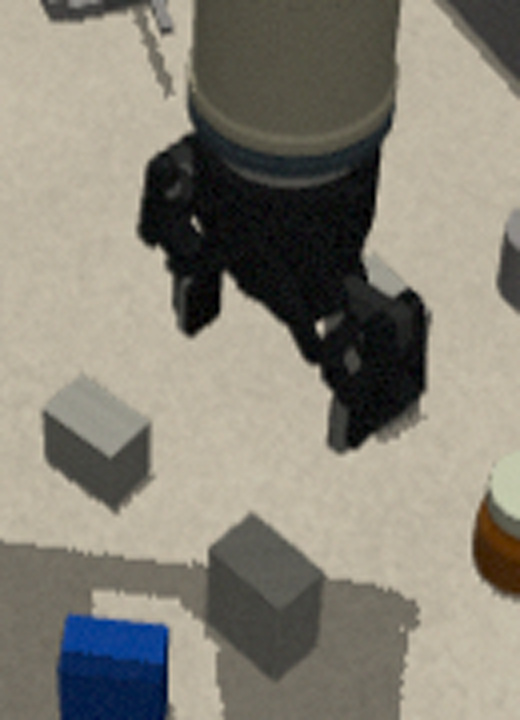

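View pics/side9b.png

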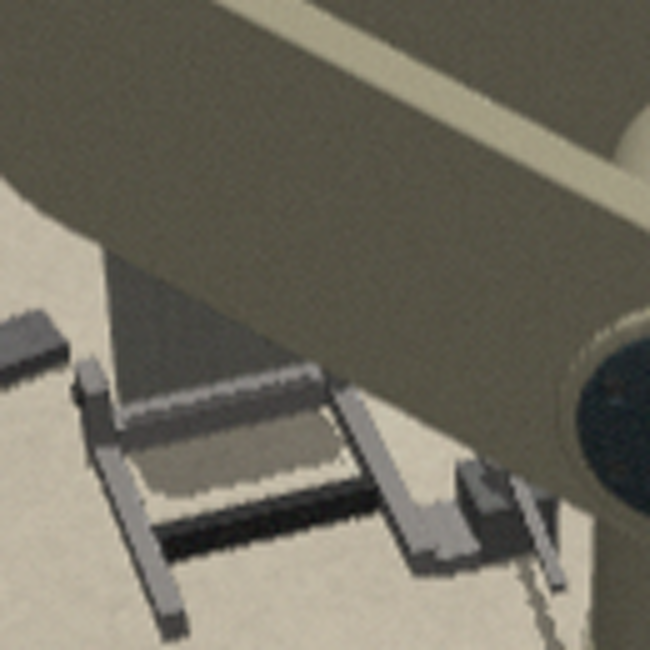

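View pics/top9b.png

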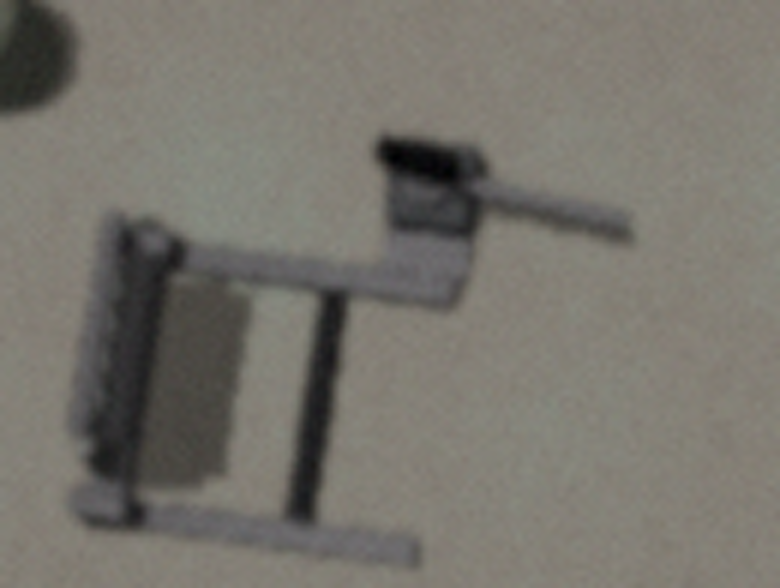

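Run:
```python
from h import *
sb=lambda x,y:(220+x/5-.4,100+y/5-.4)
tb=lambda x,y:(190+x/6-.42,180+y/6-.42)
def inst(p):
    d=p[:2]-O; c,s=np.cos(YAW),np.sin(YAW); return np.array([c*d[0]+s*d[1],-s*d[0]+c*d[1]])
for nm,p in {"side lower,z0 (1)":onz("side",sb(175,558),0),"b":onz("side",sb(378,510),0),"side up z20 (13)":onz("side",sb(160,527),20),"b2":onz("side",sb(372,480),20),
 "top right z0":onz("top",tb(345,300),0),"tr2":onz("top",tb(315,520),0),"top left z20":onz("top",tb(322,295),20),"tl2":onz("top",tb(287,515),20),
 "rail front +y":onz("side",sb(176,612),20),"rail+y top":onz("top",tb(418,550),20),"rail-y":onz("top",tb(458,290),20),
 "bearing+":onz("top",tb(95,500),58),"bearing-":onz("top",tb(155,237),58),"bearing+ s":onz("side",sb(90,368),58)}.items(): print(nm,p[:2],inst(p))
# block check
q=lambda x,y:(290+x/4-.4,210+y/4-.4)
c=np.array([onz("side",q(*p),68.5)[:2] for p in[(253,514),(324,574),(280,607),(208,551)]]);print(c,c.mean(0))
```

```text
side lower,z0 (1) [478.48 176.87] [ 2.84 53.48]
b [590.56 163.2 ] [  1.94 -59.43]
side up z20 (13) [473.9  181.78] [ 7.19 58.59]
b2 [589.09 165.72] [  4.28 -57.68]
top right z0 [589.13 164.82] [  3.39 -57.82]
tr2 [472.97 175.23] [ 0.58 58.77]
top left z20 [588.27 173.9 ] [ 12.31 -55.94]
tl2 [473.62 186.58] [11.93 59.42]
rail front +y [457.59 117.32] [-58.69  67.5 ]
rail+y top [457.23 118.88] [-57.19  68.03]
rail-y [592.67 103.66] [-56.98 -68.26]
bearing+ [475.79 276.13] [101.15  67.39]
bearing- [609.73 253.52] [ 93.85 -68.25]
bearing+ s [474.61 277.47] [102.35  68.72]
[[ 494.67 -336.02]
 [ 508.97 -382.51]
 [ 480.64 -389.35]
 [ 464.34 -345.42]] [ 487.16 -363.32]
```

Call:
drive_tool --rows '[45,1.5,-0.9,0,0,0.2,100,90,1.5,-0.9,0,0,0.2,100,130,1.5,-0.9,0,0,0.2,100,160,1.5,-0.9,0,0,0.2,100,171,1.5,-0.9,0,0,0.2,100,171,1.5,-0.9,0,0,0.2,100]'

```text
clock: 10.2
eef_pos: [488.9, -362.1, 29.4]
tcp_rot: [1.003, 1.569, -1.821]
contact_force: [0.5, 0.3, 1.1]
opening: 1.001
```

Run:
```python
from h import *
show()
print(rel([487.3,-362.8,27],down(np.radians(-72))))
crop("side",290,210,130,180,4,"pics/side10.png")
```

```text
t 10.2 p [ 488.9  -362.08   29.36] tool x [-0. -0. -1.] jaw deg -71.81253308972215 F [0.52 0.32 1.11] op 1.0014329830551505 q [-0.64  0.58  1.8  -0.    0.76  0.62]
[ 2.36  0.18  1.74  0.19  0.07 -0.11]
```

View pics/side10.png

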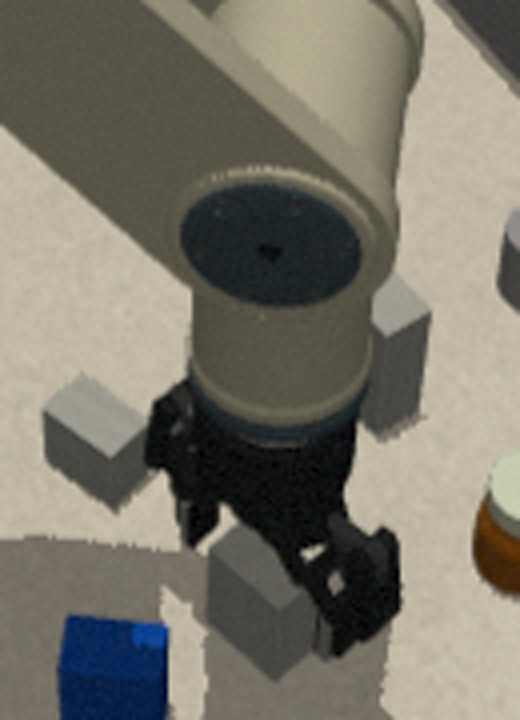

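Call:
drive_tool --rows '[2,0,1.5,0,0,0,70,2,0,1.5,0,0,0,40,2,0,1.5,0,0,0,20,2,0,1.5,0,0,0,20,2,0,1.5,0,0,0,20]' --newtons 60

```text
clock: 10.88
eef_pos: [488.3, -363.4, 29.2]
tcp_rot: [1.655, 1.567, -1.17]
contact_force: [-1.2, 0.7, 5.4]
opening: 0.577
```

Call:
drive_tool --rows '[-15,0,0,0,0,0,20,-50,0,0,0,0,0,20,-100,0,0,0,0,0,20,-150,0,0,0,0,0,20,-150,0,0,0,0,0,20]'

```text
clock: 11.5
eef_pos: [490.3, -364.5, 184.6]
tcp_rot: [2.02, 1.559, -0.804]
contact_force: [0.2, -0.9, -2.6]
opening: 0.579
```

Run:
```python
from h import *
show()
crop("side",250,150,170,220,3,"pics/side11.png")
for y in(0,):
  p=st(-25,0,170); print(p,rel(p,down(YAW-np.pi/2)))
```

```text
t 11.5 p [ 490.27 -364.51  184.6 ] tool x [ 0.01 -0.01 -1.  ] jaw deg -71.84181830889077 F [ 0.17 -0.86 -2.59] op 0.5786470868742628 q [-0.64  0.37  1.72 -0.    1.04  0.61]
[528.47 143.16 170.  ] [   8.85 -469.15 -195.47  -65.34    0.1    -0.47]
```

View pics/side11.png

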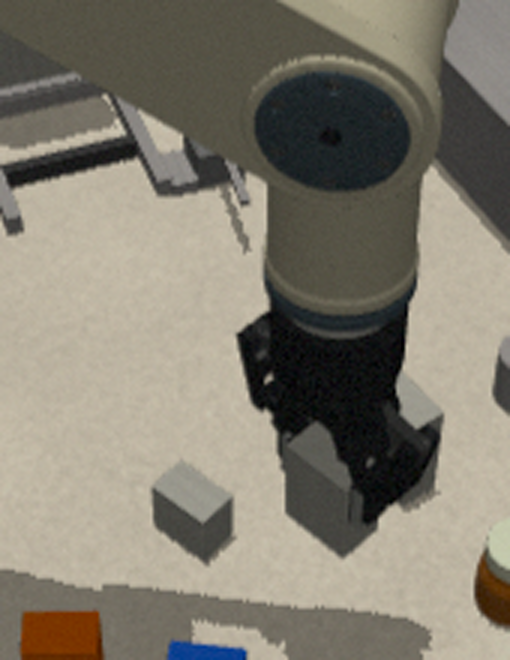

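Call:
drive_tool --rows '[0,-30,-12,-5,0,0,20,0,-80,-33,-12,0,0,20,0,-132,-55,-20,0,0,20,0,-184,-77,-28,0,0,20,0,-236,-98,-36,0,0,20,0,-288,-120,-44,0,0,20,0,-340,-142,-51,0,0,20,0,-390,-163,-58,0,0,20,0,-435,-181,-65,0,0,20,0,-460,-192,-65.3,0,-0.3,20]'

```text
clock: 12.8
eef_pos: [526.5, 135.5, 177.3]
tcp_rot: [-0.358, 1.567, -2.039]
contact_force: [-0.6, -0.6, -3.2]
opening: 0.574
```

Call:
drive_tool --rows '[0,0,0,0,0,0,20,0,0,0,0,0,0,20]'

```text
clock: 13.05
eef_pos: [525.3, 134.9, 176.1]
tcp_rot: [-0.665, 1.565, -2.346]
contact_force: [-0.5, -0.4, -3.2]
opening: 0.579
```

Run:
```python
from h import *
show()
for z in(110,45):
  p=st(-25,0,z); print(p,rel(p,down(YAW-np.pi/2)))
crop("side",220,70,150,160,4,"pics/side12.png")
crop("top",190,180,130,98,6,"pics/top12.png")
```

```text
t 13.05 p [525.34 134.89 176.07] tool x [-0. -0. -1.] jaw deg -6.314229458481173 F [-0.48 -0.4  -3.24] op 0.5785945572732352 q [ 0.25  0.29  1.86 -0.    1.    0.36]
[528.47 143.16 110.  ] [66.02  2.45 -8.88  0.19  0.28  0.22]
[528.47 143.16  45.  ] [131.02   2.7   -9.2    0.19   0.28   0.22]
```

View pics/side12.png

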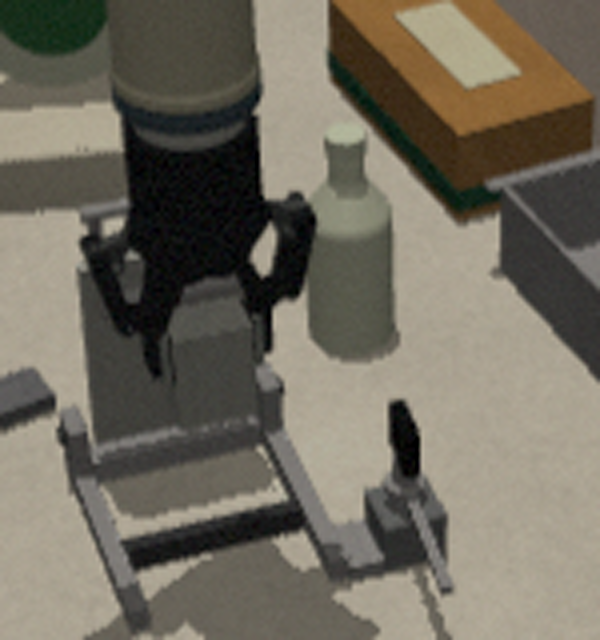

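Call:
drive_tool --rows '[30,2,-7,0.2,0.2,0.2,20,70,2.5,-9,0.2,0.3,0.2,20,100,2.5,-9,0.2,0.3,0.2,20,125,2.5,-9,0.2,0.3,0.2,20,131,2.5,-9,0.2,0.3,0.2,20,131,2.5,-9,0.2,0.3,0.2,20,131,2.5,-9,0.2,0.3,0.2,20]'

```text
clock: 14.02
eef_pos: [529.9, 142.5, 46.8]
tcp_rot: [2.094, 1.568, 0.408]
contact_force: [-0.5, -0.0, -3.9]
opening: 0.577
```

Run:
```python
from h import *
show()
for z in(33,30):
  p=st(-25,0,z); print(p,rel(p,down(YAW-np.pi/2)))
crop("side",220,90,130,130,6,"pics/side13.png")
crop("top",190,180,130,98,6,"pics/top13.png")
```

```text
t 14.025 p [529.9  142.55  46.77] tool x [ 0.  0. -1.] jaw deg -6.609260983880483 F [-0.49 -0.02 -3.89] op 0.5768978944788214 q [0.26 0.48 1.93 0.   0.72 0.37]
[528.47 143.16  33.  ] [13.76 -1.52 -0.42 -0.11 -0.09 -0.15]
[528.47 143.16  30.  ] [16.76 -1.53 -0.42 -0.11 -0.09 -0.15]
```

View pics/side13.png

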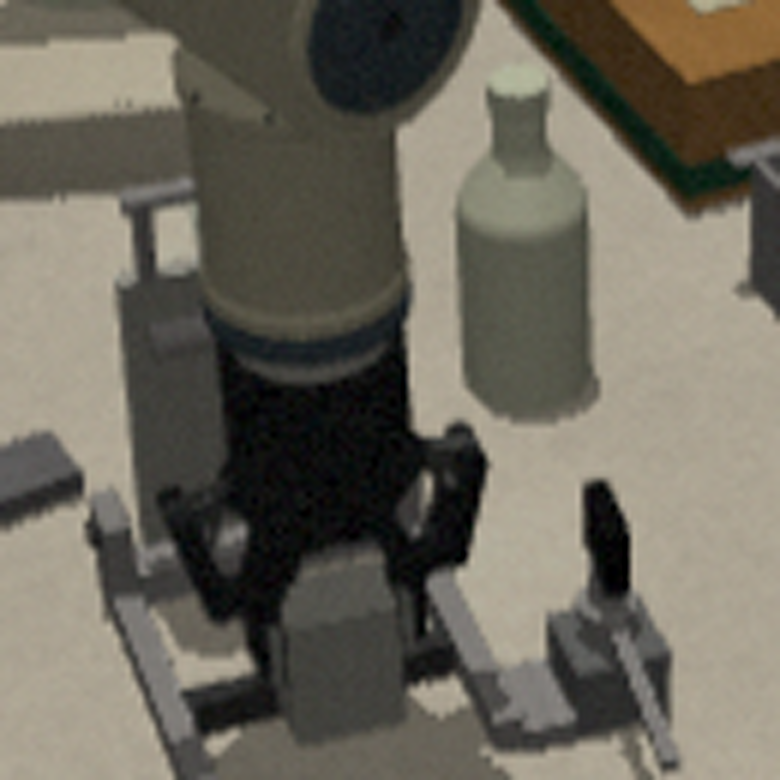

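View pics/top13.png

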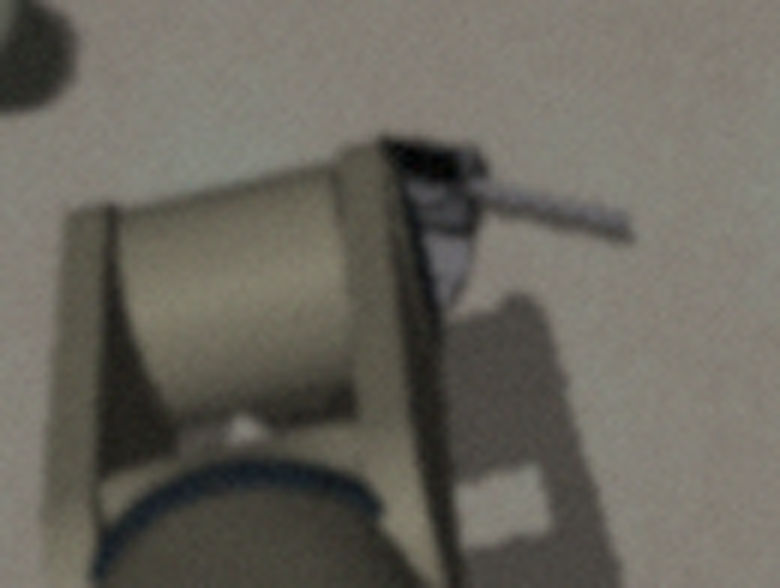

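Run:
```python
from h import *
def inst(p):
    d=p[:2]-O; c,s=np.cos(YAW),np.sin(YAW); return np.array([c*d[0]+s*d[1],-s*d[0]+c*d[1]])
q=lambda x,y:(220+x/6-.42,90+y/6-.42)
for p,z in(((287,738),17.5),((405,727),17.5),((283,624),86),((402,614),86)): w=onz("side",q(*p),z);print(w,inst(w))
```

```text
[500.77 138.29  17.5 ] [-32.98  26.97]
[549.34 121.67  17.5 ] [-43.99 -23.17]
[502.39 132.98  86.  ] [-38.06  24.76]
[549.47 116.34  86.  ] [-49.27 -23.9 ]
```

Call:
drive_tool --rows '[6,-1.5,0,0,0,-0.1,20,12,-1.5,0,0,0,-0.1,20,15,-1.5,0,0,0,-0.1,20,15,-1.5,0,0,0,-0.1,20]'

```text
clock: 14.62
eef_pos: [528.0, 142.8, 31.3]
tcp_rot: [3.054, 1.57, 1.368]
contact_force: [-0.5, -0.1, -3.7]
opening: 0.573
```

Run:
```python
from h import *
show()
```

```text
t 14.625 p [528.04 142.83  31.25] tool x [ 0.  0. -1.] jaw deg -6.588813901278895 F [-0.52 -0.14 -3.67] op 0.5729141912367881 q [0.26 0.51 1.94 0.   0.69 0.37]
```

Run:
```python
from h import *
crop("side",245,175,70,55,11,"pics/side14.png")
```

```text
(no output)
```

View pics/side14.png

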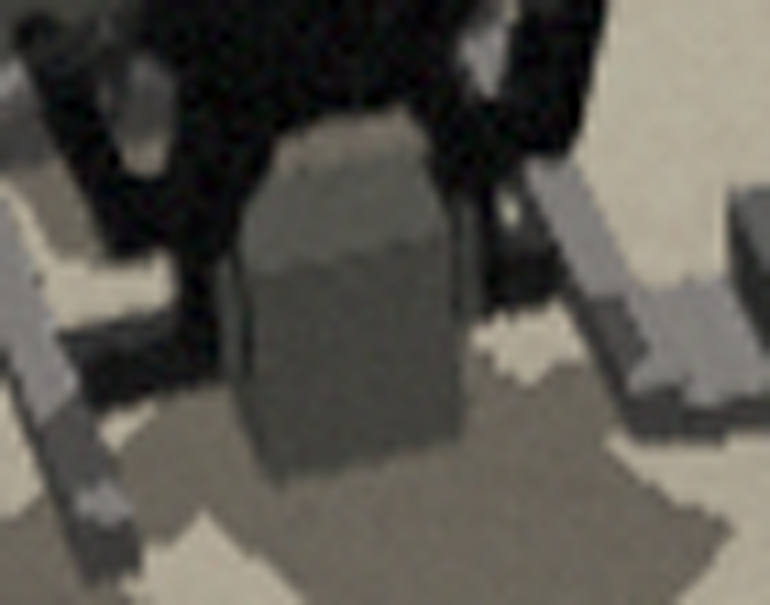

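Run:
```python
from h import *
def inst(p):
    d=p[:2]-O; c,s=np.cos(YAW),np.sin(YAW); return np.array([c*d[0]+s*d[1],-s*d[0]+c*d[1]])
q=lambda x,y:(245+x/11-.45,175+y/11-.45)
for p,z in(((275,482),2),((462,440),2),((246,272),70.5),((450,232),70.5)): w=onz("side",q(*p),z);print(w,inst(w))
```

```text
[502.63 131.21   2.  ] [-39.8   24.32]
[548.25 124.62   2.  ] [-41.18 -21.75]
[500.18 129.62  70.5 ] [-41.65  26.57]
[547.65 121.28  70.5 ] [-44.57 -21.53]
```

Call:
drive_tool --rows '[0,0,-3,0,0,0,20,0,0,-6,0,0,0,20,0,0,-9,0,0,0,20,0,0,-11,0,0,0,20,0,0,-13,0,0,0,20,0,0,-13,0,0,0,20]'

```text
clock: 15.42
eef_pos: [529.5, 153.5, 31.8]
tcp_rot: [0.002, 1.568, -1.682]
contact_force: [-0.2, -16.8, 4.4]
opening: 0.575
```

Run:
```python
from h import *
show()
crop("side",245,175,70,55,11,"pics/side15.png")
```

```text
t 15.425 p [529.48 153.51  31.77] tool x [-0. -0. -1.] jaw deg -6.480425855974298 F [ -0.21 -16.8    4.39] op 0.5748297855851011 q [ 0.28  0.51  1.93 -0.    0.7   0.4 ]
```

View pics/side15.png

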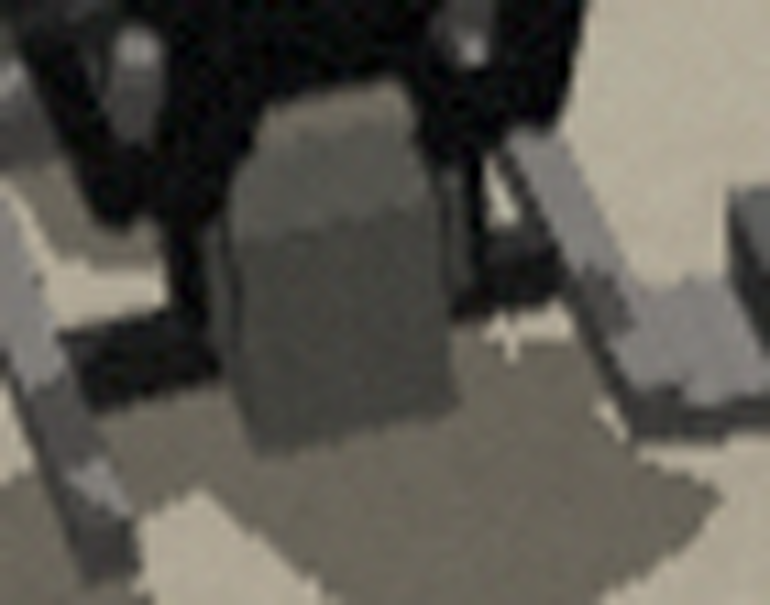

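Call:
drive_tool --rows '[1.5,0,-1,0,0,0,20,3,0,-1,0,0,0,20,3.5,0,-1,0,0,0,20]'

```text
clock: 15.85
eef_pos: [529.4, 153.3, 29.4]
tcp_rot: [-0.106, 1.567, -1.789]
contact_force: [-4.9, -11.9, 20.1]
opening: 0.581
```

Run:
```python
from h import *
show()
```

```text
t 15.85 p [529.38 153.29  29.4 ] tool x [-0. -0. -1.] jaw deg -6.438273829088751 F [ -4.86 -11.93  20.09] op 0.5806846627526001 q [ 0.28  0.51  1.93 -0.01  0.7   0.4 ]
```

On the counter and against the stop. Release and rise.

Call:
drive_tool --rows '[0,0,0,0,0,0,75,0,0,0,0,0,0,85,0,0,0,0,0,0,85,-20,0,2,0,0,0,85,-60,0,5,0,0,0,85,-110,0,5,0,0,0,85,-160,0,5,0,0,0,85,-220,0,5,0,0,0,60,-240,0,5,0,0,0,40]'

```text
clock: 16.98
eef_pos: [530.6, 149.9, 273.5]
tcp_rot: [1.2, 1.566, -0.483]
contact_force: [1.5, -0.1, -0.2]
opening: 0.433
```

Run:
```python
from h import *
show()
S=grab_frame("side")[:,:,::-1]
crop("side",245,165,70,60,11,"pics/side16.png",S)
crop("side",200,80,160,140,5,"pics/side16b.png",S)
```

```text
t 16.975 p [530.57 149.94 273.48] tool x [ 0. -0. -1.] jaw deg -6.426812328022327 F [ 1.55 -0.15 -0.23] op 0.4333764465093835 q [ 0.27  0.2   1.75 -0.    1.19  0.39]
```

View pics/side16.png

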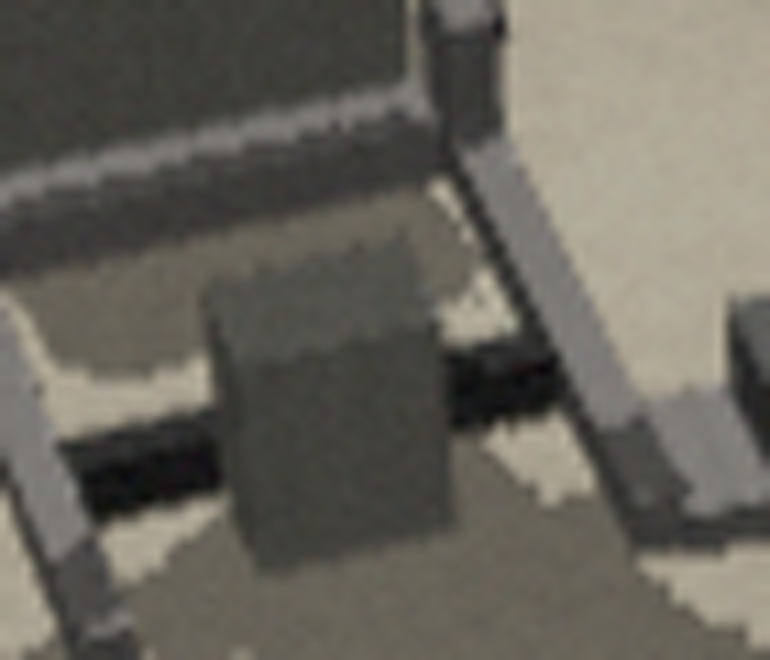

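View pics/side16b.png

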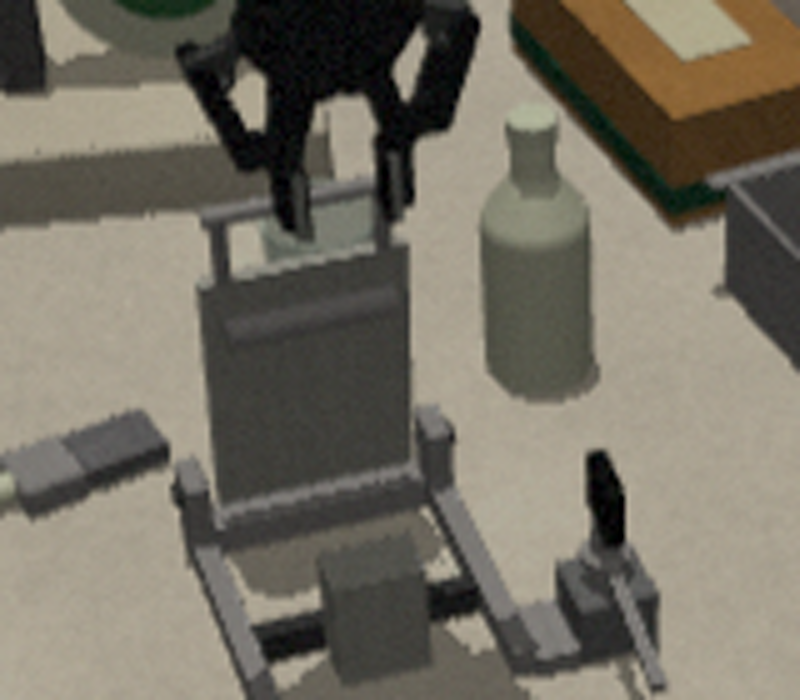

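Run:
```python
from h import *
def inst(p):
    d=p[:2]-O; c,s=np.cos(YAW),np.sin(YAW); return np.array([c*d[0]+s*d[1],-s*d[0]+c*d[1]])
q=lambda x,y:(245+x/11-.45,165+y/11-.45)
for p,z in(((262,574),0),((456,526),0),((226,366),68.5),((440,318),68.5),((205,290),68.5),((405,240),68.5),((80,518),0),((215,488),0),((450,430),0),((565,400),0)): w=onz("side",q(*p),z);print(w,inst(w))
# bar location
b=lambda x,y:(200+x/5-.4,80+y/5-.4)
print("bar L end at z236",onz("side",b(203,213),236),inst(onz("side",b(203,213),236)))
p=st(68,0,300);print(p,rel(p,down(YAW)))
```

```text
[502.95 140.46   0.  ] [-30.57  25.05]
[551.15 135.07   0.  ] [-30.47 -23.45]
[498.91 139.07  68.5 ] [-32.41  28.9 ]
[549.81 132.28  68.5 ] [-33.39 -22.44]
[504.73 166.31  68.5 ] [-4.69 26.2 ]
[553.7 161.8  68.5] [ -3.62 -22.96]
[471.25 178.59   0.  ] [ 3.72 60.86]
[504.43 173.87   0.  ] [ 2.79 27.36]
[563.76 167.49   0.  ] [  3.17 -32.31]
[593.44 164.87   0.  ] [  3.93 -62.09]
bar L end at z236 [489.84 242.79 236.  ] [69.62 49.67]
[539.   235.56 300.  ] [-25.59  -1.44 -85.84 -89.93   0.33  -0.2 ]
```

Call:
drive_tool --rows '[-20,0,-5,-10,0,0,40,-24,0,-15,-20,0,0,40,-24,0,-25,-30,0,0,40,-24,0,-35,-40,0,0,40,-24,0,-45,-50,0,0,40,-24,0,-55,-60,0,0,40,-24,0,-65,-70,0,0,40,-24,-1,-75,-80,0,0,40,-24,-2,-85,-90,0.3,-0.2,40,-24,-2,-87,-90,0.3,-0.2,40]'

```text
clock: 18.27
eef_pos: [538.3, 237.2, 297.2]
tcp_rot: [-2.317, 1.569, -2.43]
contact_force: [-0.1, -0.3, 0.7]
opening: 0.4
```

Run:
```python
from h import *
show()
print(rel([541,238,228],down(YAW)))
```

```text
t 18.275 p [538.28 237.17 297.23] tool x [-0. -0. -1.] jaw deg 83.54307069245887 F [-0.13 -0.3   0.66] op 0.4000310309117104 q [ 0.41  0.24  1.64 -0.    1.26 -1.05]
[69.23  1.2   2.67  0.04 -0.05  0.05]
```

Call:
drive_tool --rows '[30,1,2,0,0,0,40,55,1,2.5,0,0,0,40,72,1,2.5,0,0,0,40,72,1,2.5,0,0,0,40,72,1,2.5,0,0,0,15,72,1,2.5,0,0,0,0,72,1,2.5,0,0,0,0,72,1,2.5,0,0,0,0]' --newtons 40

```text
clock: 19.27
eef_pos: [541.4, 238.1, 226.3]
tcp_rot: [0.01, 1.57, -0.103]
contact_force: [-0.6, -0.2, 5.6]
opening: 0.095
```

Run:
```python
from h import *
show()
crop("side",200,80,160,140,5,"pics/side17.png")
s,p,R=cur()
t0=1.41
b0=np.array([100-190*np.cos(t0),190*np.sin(t0)])
for th in np.arange(1.34,0.33,-0.07):
    b=np.array([100-190*np.cos(th),190*np.sin(th)])-b0
    print(round(th,2),(R.T@(st(b[0],0,b[1])-st(0,0,0))).round(1))
th=.36;b=np.array([100-190*np.cos(th),190*np.sin(th)])-b0;print(R.T@(st(b[0],0,b[1])-st(0,0,0)))
```

```text
t 19.275 p [541.42 238.09 226.28] tool x [ 0. -0. -1.] jaw deg 83.5377488274603 F [-0.58 -0.2   5.57] op 0.09541564483384338 q [ 0.41  0.31  1.71 -0.    1.12 -1.05]
1.34 [  2.6 -13.   -0. ]
1.27 [  6.1 -25.9  -0. ]
1.2 [ 10.5 -38.4  -0. ]
1.13 [ 15.7 -50.6  -0. ]
1.06 [ 21.8 -62.5  -0.1]
0.99 [ 28.7 -73.8  -0.1]
0.92 [ 36.4 -84.7  -0.1]
0.85 [ 44.8 -95.   -0.1]
0.78 [  53.9 -104.7   -0.1]
0.71 [  63.7 -113.7   -0.1]
0.64 [  74.1 -122.    -0.1]
0.57 [  85.  -129.5   -0.2]
0.5 [  96.5 -136.3   -0.2]
0.43 [ 108.4 -142.3   -0.2]
0.36 [ 120.6 -147.4   -0.2]
[ 120.63 -147.39   -0.2 ]
```

View pics/side17.png

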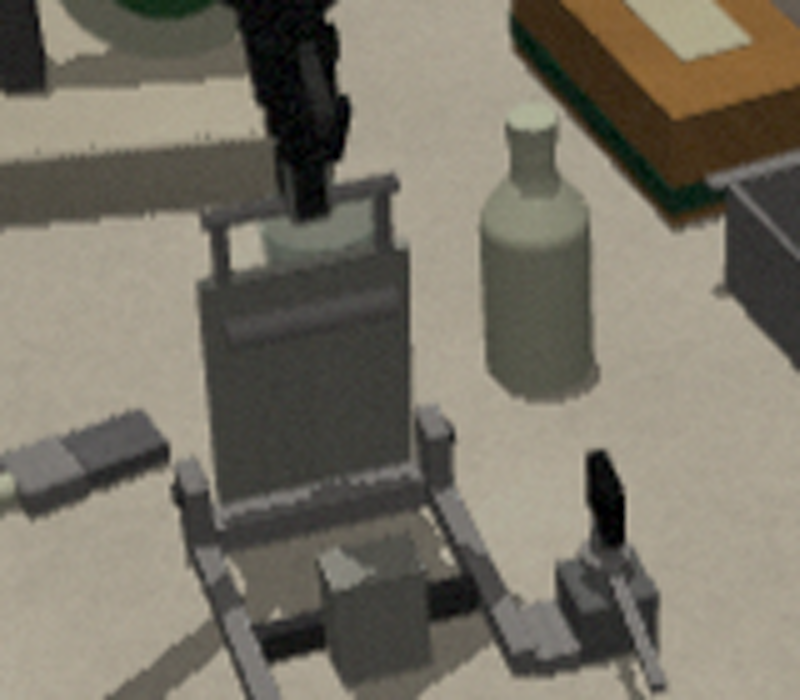

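Pinched on the bar (about (310,205) in the crop); the block stands at the stop. Arc down.

Call:
drive_tool --rows '[2.5,-13,0,0,0,0,0,6,-26,0,0,0,0,0,10.5,-38.5,0,0,0,0,0,15.5,-50.5,0,0,0,0,0,22,-62.5,0,0,0,0,0,28.5,-74,0,0,0,0,0,36.5,-84.5,0,0,0,0,0,45,-95,0,0,0,0,0,54,-104.5,0,0,0,0,0,54,-104.5,0,0,0,0,0]'

```text
clock: 20.58
eef_pos: [529.7, 132.7, 171.2]
tcp_rot: [-1.148, 1.569, -1.261]
contact_force: [4.4, -3.6, -1.1]
opening: 0.094
```

Run:
```python
from h import *
show()
s,p,R=cur()
t0=np.arcsin((p[2]-38.7)/190);print(t0) 
crop("side",200,80,160,140,5,"pics/side18.png")
```

```text
t 20.575 p [529.7  132.69 171.16] tool x [ 0. -0. -1.] jaw deg 83.52955502267811 F [ 4.39 -3.56 -1.06] op 0.09370917757231337 q [ 0.24  0.3   1.86 -0.    0.98 -1.21]
0.7714226146266018
```

View pics/side18.png

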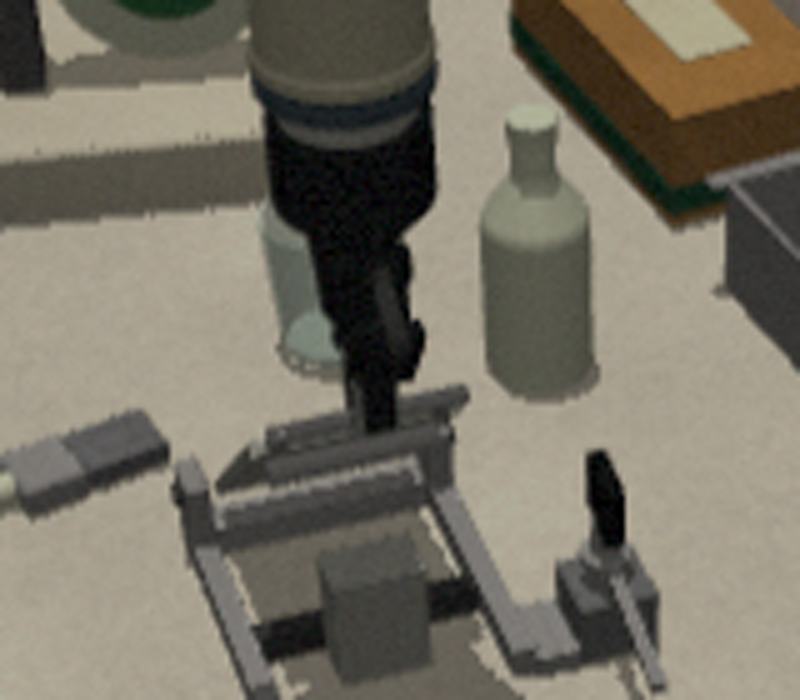

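Call:
drive_tool --rows '[9,-8.5,0,0,0,0,0,19.5,-17,0,0,0,0,0,30.5,-24.5,0,0,0,0,0,42,-31,0,0,0,0,0,51,-35.5,0,0,0,0,0,58,-39,0,0,0,0,0,60,-40,0,0,0,0,0]'

```text
clock: 21.5
eef_pos: [525.3, 92.9, 110.9]
tcp_rot: [-1.186, 1.569, -1.299]
contact_force: [4.7, 2.2, -1.1]
opening: 0.09
```

Run:
```python
from h import *
show()
s,p,R=cur()
t0=np.arcsin((p[2]-38.7)/190);print(t0) 
crop("side",200,80,160,140,5,"pics/side19.png")
```

```text
t 21.5 p [525.3   92.92 110.87] tool x [ 0. -0. -1.] jaw deg 83.52461811521488 F [ 4.73  2.23 -1.07] op 0.08999019137778753 q [ 0.17  0.36  1.93 -0.    0.85 -1.28]
0.38960830302365024
```

View pics/side19.png

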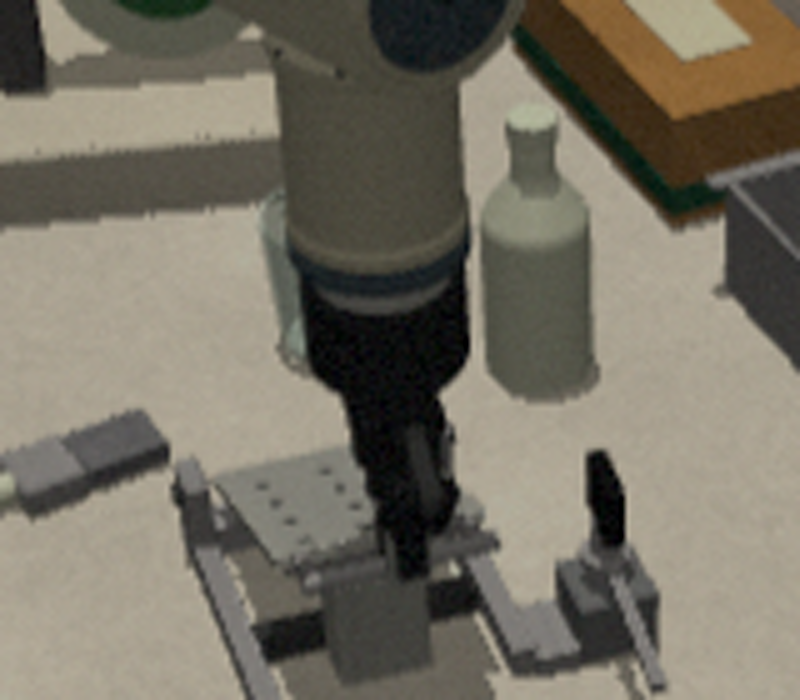

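Call:
drive_tool --rows '[0,0,0,0,0,0,30,0,0,0,0,0,0,30,0,0,0,0,0,0,30,0,0,0,0,0,0,30,-30,0,0,0,0,0,30,-80,0,0,0,0,0,30,-130,0,0,0,0,0,40,-130,0,0,0,0,0,40]'

```text
clock: 22.55
eef_pos: [527.5, 93.6, 245.0]
tcp_rot: [0.064, 1.563, -0.049]
contact_force: [0.4, -0.1, -0.2]
opening: 0.399
```

Run:
```python
from h import *
show()
crop("side",220,110,130,110,6,"pics/side20.png")
p=st(-38,-120,190);print(p,rel(p,down(YAW-np.pi/2)))
```

```text
t 22.55 p [527.52  93.56 244.96] tool x [ 0.01 -0.   -1.  ] jaw deg 83.53172007030672 F [ 0.36 -0.1  -0.24] op 0.3989625850395956 q [ 0.17  0.2   1.81 -0.    1.12 -1.28]
[646.23 116.66 190.  ] [ 53.11  36.76 116.43  90.03   0.21  -0.17]
```

View pics/side20.png

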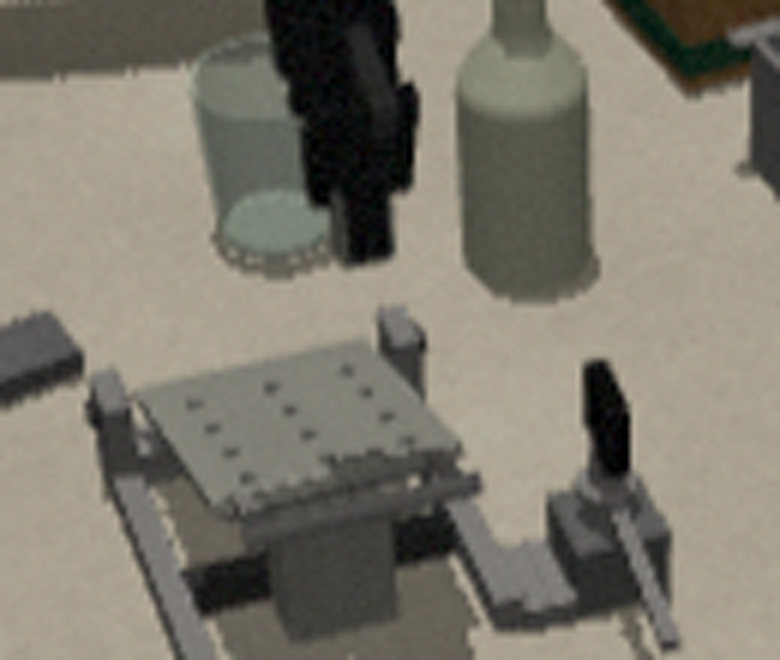

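Run:
```python
from h import *
q=lambda p:(proj("side",p)-[220,110]+.42)*6
print("bar exp",q(st(-78.5,50,110)),q(st(-78.5,-50,110)), "at 10deg", q(st(-87,50,78)))
for dx,dy in((-58,-120),(-18,-120)): print("wing",q(st(dx,dy,110)),q(st(dx,dy,74)))
for a in(0,.05,.1): print("tip",a,q(st(-38-105*np.cos(a),-120+105*np.sin(a),54)))
t=lambda p:(proj("top",p)-[190,180]+.42)*6
print("top wing",t(st(-58,-120,110)),t(st(-18,-120,110)),"tip",[t(st(-38-105*np.cos(a),-120+105*np.sin(a),54)) for a in(0,.1)])
```

```text
bar exp [245.59 534.49] [480.74 478.61] at 10deg [257.7  606.32]
wing [624.15 411.16] [624.68 476.86]
wing [592.35 355.39] [593.42 420.86]
tip 0 [694.7  638.67]
tip 0.05 [682.72 641.46]
tip 0.1 [670.52 643.85]
top wing [457.84 156.87] [376.95 145.73] tip [array([633.94, 202.86]), array([629.98, 222.74])]
```

Call:
drive_tool --rows '[0,4,12,10,0,0,40,0,8,24,20,0,0,40,0,12,36,30,0,0,40,0,16,48,40,0,0,40,0,20,62,50,0,0,40,0,24,76,60,0,0,40,10,28,90,70,0,0,40,25,32,102,80,0,0,40,40,36,112,90,0.2,-0.2,40,53,36.8,116.4,95,0.2,-0.2,40]'

```text
clock: 23.85
eef_pos: [645.5, 116.6, 187.4]
tcp_rot: [-1.11, 1.567, -2.885]
contact_force: [-0.0, 0.1, 0.4]
opening: 0.403
```

Call:
drive_tool --rows '[0,0,0,0,0,0,40,0,0,0,0,0,0,40]'

```text
clock: 24.1
eef_pos: [644.9, 116.5, 186.6]
tcp_rot: [-1.144, 1.566, -2.917]
contact_force: [-0.2, 0.5, 0.1]
opening: 0.404
```

Run:
```python
from h import *
show()
crop("side",250,90,130,110,6,"pics/side21.png")
for z in(130,78): p=st(-38,-120,z);print(p,rel(p,down(YAW-np.pi/2-.09)))
```

```text
t 24.1 p [644.86 116.55 186.55] tool x [-0.01 -0.   -1.  ] jaw deg -11.593467970724056 F [-0.16  0.47  0.14] op 0.40420005899857914 q [ 0.18  0.44  1.6  -0.    1.1   0.38]
[646.23 116.66 130.  ] [57.16  1.21 -0.36  0.05  0.1   0.21]
[646.23 116.66  78.  ] [109.16   1.4   -0.45   0.05   0.1    0.21]
```

View pics/side21.png

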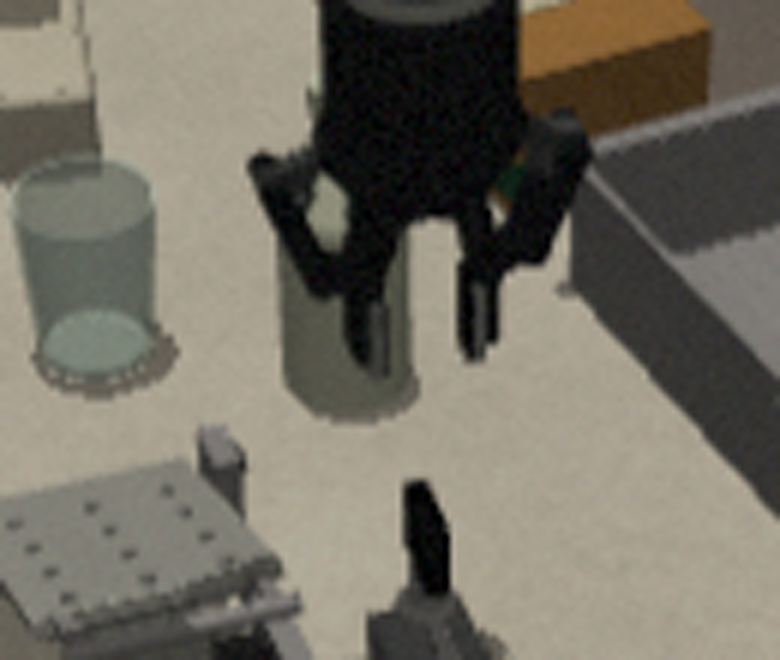

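Call:
drive_tool --rows '[35,1,0,0,0,0.2,40,70,1.2,-0.4,0,0.1,0.2,40,100,1.3,-0.4,0,0.1,0.2,40,110,1.4,-0.4,0,0.1,0.2,40,110,1.4,-0.4,0,0.1,0.2,40,110,1.4,-0.4,0,0.1,0.2,40]'

```text
clock: 24.9
eef_pos: [647.2, 116.8, 78.7]
tcp_rot: [1.979, 1.569, 0.206]
contact_force: [0.1, -0.1, -0.0]
opening: 0.402
```

Run:
```python
from h import *
show()
crop("side",250,110,130,110,6,"pics/side22.png")
for z in(76,): p=st(-38,-120,z);print(p,rel(p,down(YAW-np.pi/2-.09)))
```

```text
t 24.9 p [647.19 116.81  78.73] tool x [ 0.  0. -1.] jaw deg -11.591800214009258 F [ 0.11 -0.07 -0.03] op 0.40179644567535505 q [0.18 0.57 1.67 0.   0.9  0.38]
[646.23 116.66  76.  ] [ 2.71 -0.92  0.31  0.06 -0.05 -0.11]
```

View pics/side22.png

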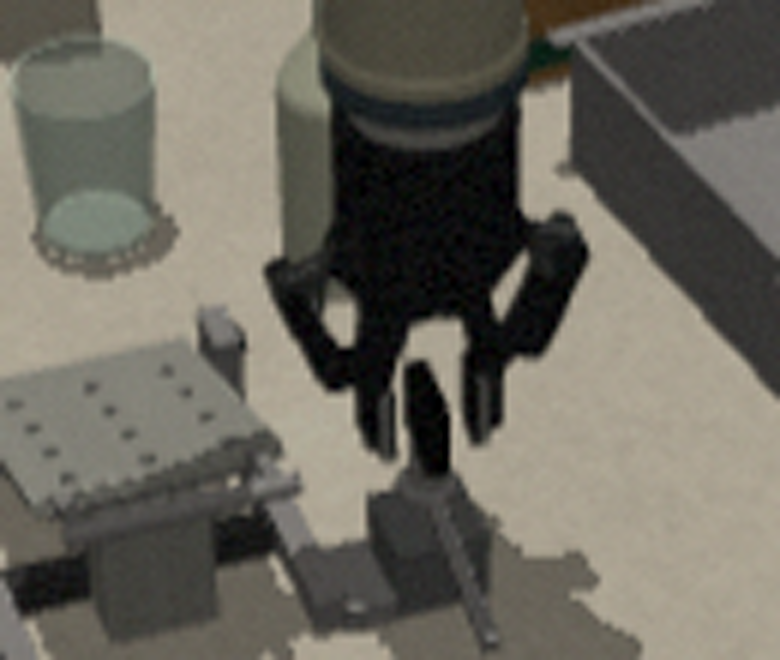

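Call:
drive_tool --rows '[0,-0.5,0.3,0,0,0,20,0,-0.5,0.3,0,0,0,0,0,-0.5,0.3,0,0,0,0,0,-0.5,0.3,0,0,0,0]' --newtons 60

```text
clock: 25.45
eef_pos: [646.6, 116.7, 78.9]
tcp_rot: [2.068, 1.569, 0.294]
contact_force: [-2.0, 0.7, 2.4]
opening: 0.129
```

Run:
```python
from h import *
show()
```

```text
t 25.45 p [646.59 116.74  78.87] tool x [ 0.  0. -1.] jaw deg -11.597219071088482 F [-2.02  0.67  2.36] op 0.1294269181651238 q [0.18 0.57 1.67 0.   0.9  0.38]
```

Gripped. Press in 10 mm.

Call:
drive_tool --rows '[4,0,0,0,0,0,0,8,0,0,0,0,0,0,10,0,0,0,0,0,0,10,0,0,0,0,0,0]'

```text
clock: 25.95
eef_pos: [647.1, 116.8, 70.9]
tcp_rot: [2.043, 1.568, 0.27]
contact_force: [-7.4, -0.1, 22.9]
opening: 0.134
```

Run:
```python
from h import *
show()
```

```text
t 25.95 p [647.09 116.84  70.86] tool x [ 0.  0. -1.] jaw deg -11.598291367049717 F [-7.44 -0.09 22.9 ] op 0.13364331585730846 q [0.18 0.58 1.68 0.   0.89 0.38]
```

Call:
drive_tool --rows '[1.5,0,0,5,0,0,0,1.5,0,0,14,0,0,0,1.5,0,0,23,0,0,0,1.5,0,0,32,0,0,0,1.5,0,0,41,0,0,0,1.5,0,0,50,0,0,0,1.5,0,0,59,0,0,0,1.5,0,0,67,0,0,0,1.5,0,0,74,0,0,0,1.5,0,0,80,0,0,0]'

```text
clock: 27.2
eef_pos: [646.6, 117.4, 70.8]
tcp_rot: [-2.454, 1.568, 0.656]
contact_force: [-9.7, 3.7, 21.9]
opening: 0.13
```

Run:
```python
from h import *
show(); print(r.sense()["wrist_torque"])
crop("side",220,110,130,110,6,"pics/side23.png")
```

```text
t 27.2 p [646.58 117.42  70.85] tool x [ 0.  0. -1.] jaw deg -91.81897868982743 F [-9.74  3.73 21.85] op 0.1301668900365131 q [0.18 0.58 1.68 0.   0.89 1.78]
[0.5  2.08 0.07]
```

View pics/side23.png

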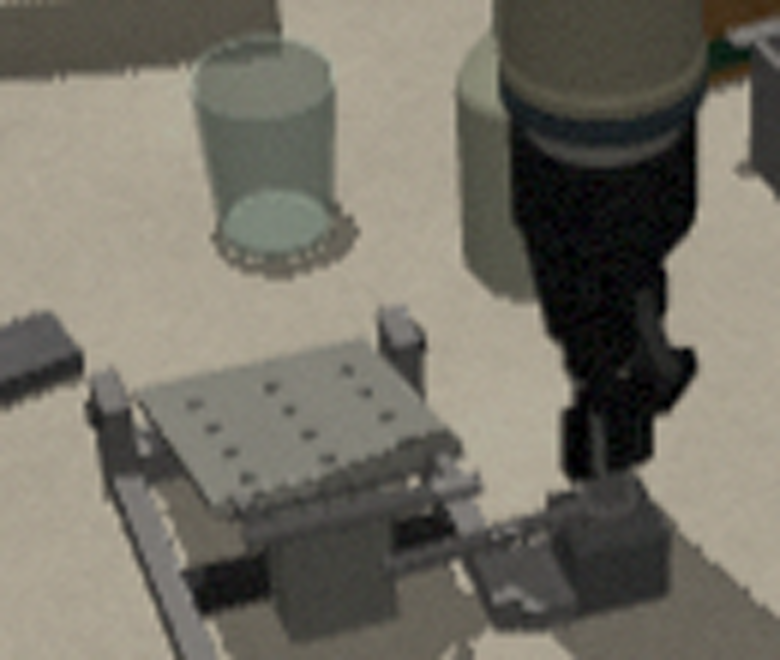

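Call:
drive_tool --rows '[0.8,0,0,2,0,0,0,0.8,0,0,3,0,0,0,0.8,0,0,3,0,0,0]'

```text
clock: 27.62
eef_pos: [646.3, 117.6, 70.9]
tcp_rot: [-2.139, 1.569, 0.913]
contact_force: [-6.7, 2.8, 15.5]
opening: 0.128
```

Run:
```python
from h import *
show(); print(r.sense()["wrist_torque"])
```

```text
t 27.625 p [646.25 117.62  70.94] tool x [ 0.  0. -1.] jaw deg -95.13054036132765 F [-6.75  2.83 15.52] op 0.12812759590456094 q [0.18 0.58 1.68 0.   0.89 1.84]
[ 0.14  1.35 -0.  ]
```

Call:
drive_tool --rows '[-3,0,0,0,0,0,0,-6,0,0,0,0,0,0,-6,0,0,0,0,0,20,-6,0,0,0,0,0,35,-6,0,0,0,0,0,35,-40,0,0,0,0,0,35,-90,0,0,0,0,0,40,-140,0,0,0,0,0,40,-170,0,0,0,0,0,40,-170,0,0,0,0,0,40]'

```text
clock: 28.88
eef_pos: [647.6, 117.5, 243.8]
tcp_rot: [-2.671, 1.564, 0.381]
contact_force: [-0.1, -0.4, -0.9]
opening: 0.401
```

Run:
```python
from h import *
show()
S=grab_frame("side")[:,:,::-1]
crop("side",220,110,130,110,6,"pics/side24.png",S)
cv2.imwrite("pics/side24f.png",S)
crop("top",190,180,130,98,6,"pics/top24.png")
q=lambda p:(proj("side",p)-[220,110]+.42)*6
print("bar",q(st(-78.5,50,110)),q(st(-78.5,-50,110)))
for a in(1.3,1.4,1.5): print(a,[q(st(-38-105*np.cos(a),-120+105*np.sin(a),z)) for z in(54,51.5,45)])
```

```text
t 28.875 p [647.57 117.53 243.77] tool x [ 0.01  0.   -1.  ] jaw deg -95.13024490569866 F [-0.11 -0.41 -0.89] op 0.40060409716686834 q [0.18 0.39 1.55 0.   1.19 1.84]
bar [245.59 534.49] [480.74 478.61]
1.3 [array([406.25, 578.77]), array([406.55, 583.16]), array([407.34, 594.55])]
1.4 [array([393.91, 564.86]), array([394.23, 569.26]), array([395.05, 580.64])]
1.5 [array([383.88, 550.26]), array([384.21, 554.66]), array([385.05, 566.03])]
```

View pics/side24.png

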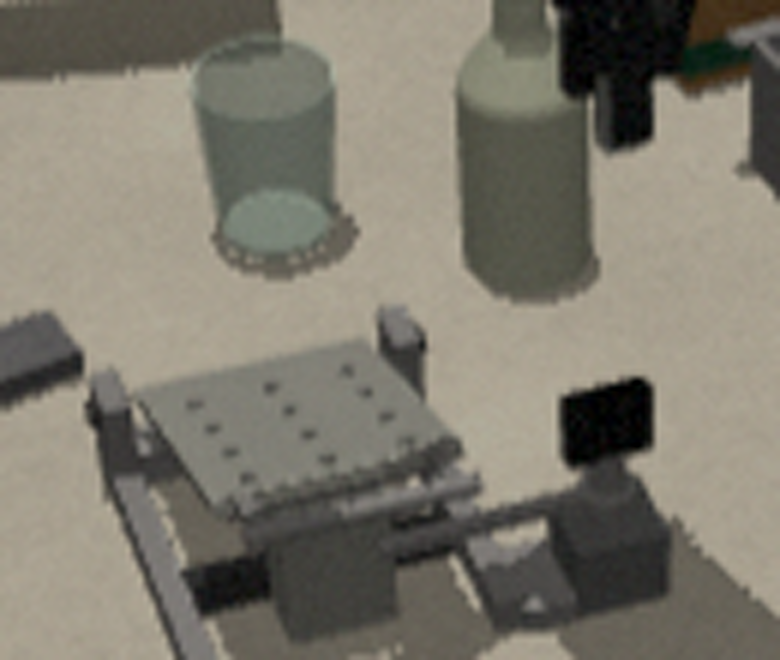

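View pics/side24f.png

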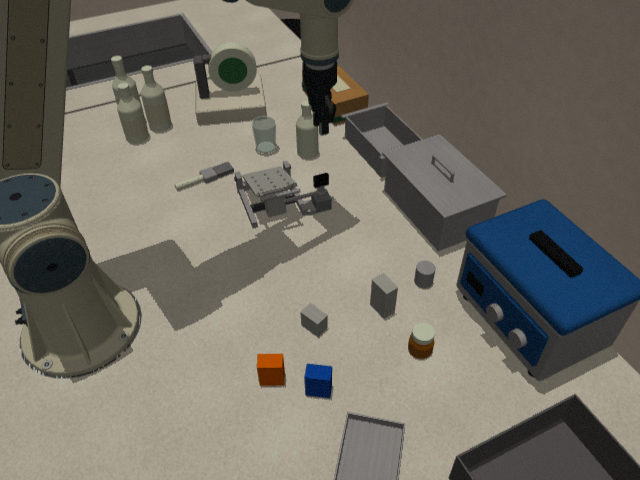

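View pics/top24.png

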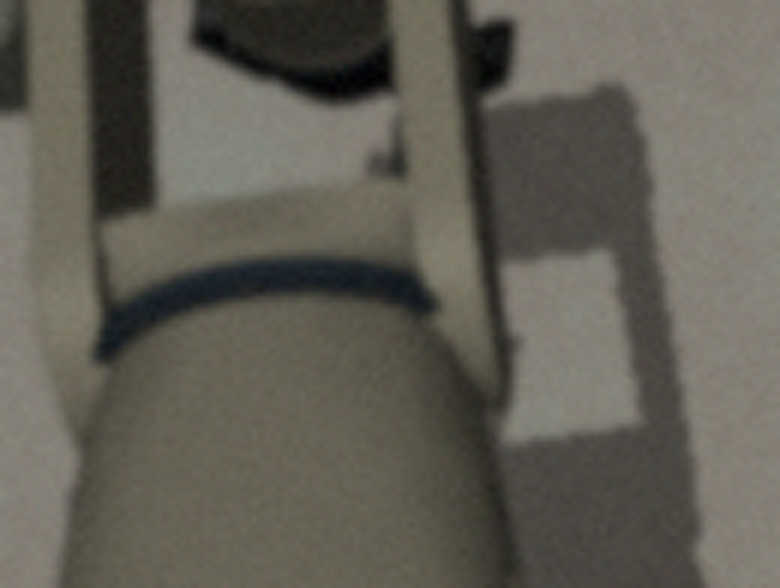

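Run:
```python
from h import *
q=lambda p:(proj("side",p)-[220,110]+.42)*6
for z in(110,107.5,101): print(z,q(st(-38,-100,z)),q(st(-38,-140,z)))
show()
from rig import sign_off
print(sign_off())
```

```text
110 [563.45 393.42] [652.47 372.67]
107.5 [563.56 398.05] [652.47 377.3 ]
101 [563.85 410.04] [652.48 389.28]
t 28.975 p [645.71 117.18 240.21] tool x [ 0.  0. -1.] jaw deg -95.13248008245196 F [-0.19  0.96 -0.35] op 0.4011759158974536 q [0.18 0.39 1.55 0.   1.19 1.84]
the job is handed in; nothing more can be done
None
```

The tilt table is set to 20 degrees with the middle block in the pocket and the latch across, and I handed the job in at about 29 s. `sign_off()` gives no verdict, so whether it passed is not confirmed.

I tipped the plate up by its bar to about 1.4 rad, where it stayed up. I stood the middle block against the stop, lowered the plate onto it, then pressed the stud in, turned it clockwise to its end and released it.

**Last checks from the side camera:**
- **Block:** measured before the plate came down. Its front face was at stand x of about -30.5 mm, where home is -31 mm. It was about 1 mm off-centre, with yaw within about 1 degree.
- **Plate:** the lift bar was within about a millimetre of where 20 degrees predicts. I did not measure the roller's contact force.
- **Latch:** the tip matched a turn of about 1.5 rad. The wing's height fitted a stud sprung back to about 2.5 mm, though the picture separates that only weakly from fully up.
- **Bystanders:** I saw no object shifted in the last full side view.
- **Gripper:** it was clear of everything, and the force reading was about 1 N of noise.

The last top view was blocked by the arm, so the final checks rest on the side view alone. The side view also gave one disagreement. While the block was still held above the pocket, one reading put its yaw 12 degrees off. A closer crop taken afterwards gave 2 to 3 degrees.

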